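# Draw a circuit board out from under the instrument shelf

### The arm

A 6-joint arm with a two-finger parallel gripper is mounted at the origin on the work surface. World frame = base frame: x ahead of the robot, y to its left, z up, the work surface at z = 0. Lengths are in m, angles in degrees, forces in N, time in s.
With the tool pointing down it reaches from about 0.4 to 0.825 m from the base axis. Payload 7 kg.
Tool frame: the origin (TCP) lies at the very end of the fingers, on their centre line; the grasp point (between the pads) lies 19 mm behind it (r.grasp_offset is the z of the grasp point in the tool frame, in m); z points along the fingers, y is the direction in which the jaws open and shut (so a half turn about z gives the same grasp; the last joint's range is limited). The gripper opens to 88 mm and grips with 3 to 60 N. Pads are 19 mm wide; open, the fingers measure 130 mm over their backs; the gripper's body (78 mm by 193 mm) begins 47 mm behind the grasp point.
Start: joints at [90.648, 20.546, 0.682, 0, -70.136, -16.507], TCP at [0.184, 0.649, 0.227] pointing down, gripper open.
Joint ranges: [-176.03, 176.03], [-82.01, 121.73], [-58.28, 71.71], [-173.87, 95.51], [-174.79, -0.11], [-173.66, 173.66]. Speed limits (degrees/s): [136.94, 136.94, 172.46, 180, 180, 180].

### API

Orientations are given as [roll, pitch, yaw] about the fixed x, y, z axes, in that order (R = Rz(yaw) Ry(pitch) Rx(roll)).
In Python, from plant import r, capture, calibration, order gives the robot as it stands.
- The arm moves only by the tool servo_tool, never from a script. Its arguments are lists of equal length, an entry for each row: "grip": the closure, from -1 (fully open) to 1 (shut), so that 0 is half open; "translation": the shift along the tool's x, y, z in m, a list of three; "turn": the turn about the tool's z in rad. A call has 1 to 10 rows; each row is the pose to reach, as a shift and turn from the pose commanded when the call began, along the tool's axes at that moment; what a row does not reach only later rows make up. A row lasts 1/12 s, in which the tool goes at most 41.7 mm and 7.16 degrees, less where a joint would pass 70% of its speed; a pose out of reach is approached as far as the arm can. A call with a gripper value outside its range is refused whole. The fingers move at their own pace and stop on an object; "newtons" is the grip in N (left out, the last holds). Time passes only in rows, so rows that repeat a pose let the fingers close. It gives the time, the measured TCP pose, the force and the opening at its end, in the units of the state.
- r.get_state(): the state, without advancing time (a new reading comes with each control period).
- capture(name): name is "side" or "top"; returns (picture, depth): 384x512x3 uint8, blue, green, red; 384x512 float32, m along the optical axis (not along the pixel's ray), 0 where there is no reading.
- calibration(name): a dict with "fx", "fy", "cx", "cy" (pixels), "view" (4x4, takes a point from world to camera coordinates). Camera axes: x right, y up, looking along -z (the intrinsics and any distortion apply to the point x, -y, -z); pixel columns grow to the right and rows downward; lengths in m; the calibration is good to about 2 mm. A picture is of the moment at which its call begins. calibration takes no time and is no camera call.
- order.close_job(): hands the job in, once; it reports no verdict.
The state is a dict: "time_s": time; "joints": joint angles; "qd": joint speeds; "joint_torque": joint torques, N m; "tcp_pos": TCP position; "eef_rot": TCP orientation; "contact_force": force on the tool from outside, world axes, zero at the start; "moment": the same for the moment, N m; "gripper_width": finger opening in m.
Only numpy, scipy, OpenCV 4.12 (cv2) and the standard library are available. Lean on these libraries where they do the work, as an engineer would, in place of code of your own. Each camera call takes 0.05 s, during which the arm holds its last target.

### The job

The bare circuit board has been pushed under the instrument shelf. With the fingertips pressed on top of it, draw it out towards you, flat along the bench, and leave it lying wholly on the black mat in front of the shelf, with no corner over the mat's edge. Do not lift or tip the board, do not knock against the shelf, and leave the parts case beside it and everything else where it is.

Things in the scene. Friction and masses are not known exactly. Their poses are not given: they have to be found in the camera images.
- board_center (a point): centre of the top face of the circuit board to be moved: a bare yellowish perforated board, 100 mm (its x) by 160 (its y), 2 thick, on four 5 high spacers 7 in from its edges, so the top face lies 7 above the bench; about 0.14 kg. Its x axis points away from the robot, y to the left, z up. Pressed on top, it slides along with the fingertips over bench and mat.
- board_strip (a point): a point on the board's top face, 30 mm nearer the robot than board_center: middle of the bare flat strip (45 wide, full 160 length) along the near edge. Chips 4 high begin 10 beyond board_center; the tallest parts, 12 high, stand 38 beyond it. The spacers are smooth nylon (friction about half that of bare things on the bench); pressing with about 10 N carries the board along, 6 N may slip.
- mat: the thin black rubber bench mat lying in front of the shelf, 160 mm (its x, away from the robot) by 230 (its y) and 1 thick; it is fixed and nothing catches on its edge. Origin at its centre on the bench, z up.
- shelf: the open wire shelf for instruments, fixed: 200 mm (its x) by 680 mm (its y), steel rods 8 mm thick lengthwise, 24 mm gaps, on three bearers; lowest point 155 mm above the bench, top of the rods 172, on two 12 mm end panels at y = +-334; open in front and behind. Two low instruments stand on its ends, up to 232. Origin on the bench below its centre; x points away from the robot, y to the left.
- shelf_front (a point): middle of the lower front edge of the shelf (the edge nearest the robot), 155 mm above the bench. The board and the parts case lie under it in either order, about 130 left and right of its middle, the board's near edge about 3 to 25 behind this edge.
- case_center (a point): centre (half-way up) of the closed flat parts case, grey base and white lid, 100 mm (its x) by 150 (its y) by 23 high, that lies under the shelf beside the board. Bystander: leave it.
- board_near_left (a point): the near left corner of the circuit board as seen from the robot (at half the plate's thickness, 6 mm above the bench).
- board_near_right (a point): the near right corner of the circuit board as seen from the robot (at half the plate's thickness, 6 mm above the bench).
- board_far_left (a point): the far left corner of the circuit board as seen from the robot (at half the plate's thickness, 6 mm above the bench).
- board_far_right (a point): the far right corner of the circuit board as seen from the robot (at half the plate's thickness, 6 mm above the bench).
- meter: a black hand-held meter lying face up beside the mat, on its left, 170 x 85 x 34 mm; origin at the centre of its underside. Bystander: leave it.
- tray: a grey open parts tray with compartments beside the mat, on its right, 160 x 110 x 35 mm; origin at the centre of its underside. Bystander: leave it.
- driver: a screwdriver 170 mm long, handle at most about 30 mm thick, lying crosswise under the rear part of the shelf, right of the middle. Bystander: leave it.
- spool: a flanged metal-filled reel standing on its end under the shelf near the left end panel, 56 mm diameter, 40 mm high; origin at the centre of its underside. Bystander: leave it.
- heatsink: a finned aluminium heat sink under the rear part of the shelf, left of the middle, 45 x 80 x 28 mm high; origin at the centre of its underside. Bystander: leave it.
- jar: a small lidded jar under the shelf near the right end panel, 48 mm diameter, 65 mm high; origin at the centre of its underside. Bystander: leave it.
Things that resemble listed ones, but are neither listed nor needed, are in the scene too. Of the things that look like the part that bears board_center, take the one that is farthest from the robot's base at the start.

How it is judged (in metres and radians):
On the way:
1. the fingers press on top of the board before it has moved 25 mm (contact force between the fingers and board above 1 N and distance of board_center from where it was at the start of the episode below 0.025 m and x of the grasp point in the frame of board_center between -0.09 and 0.05 m and y of the grasp point in the frame of board_center between -0.09 and 0.09 m and z of the grasp point in the frame of board_center above 0.006 m), for 0.1 s.
At the end, for the whole second after the job is handed in: The board lies flat (within 3 degrees, on its spacers) and at rest with all four corners within the 160 x 230 mm outline of the mat (x of board_near_left in the frame of mat between -0.08 and 0.08 m and y of board_near_left in the frame of mat between -0.115 and 0.115 m and x of board_near_right in the frame of mat between -0.08 and 0.08 m and y of board_near_right in the frame of mat between -0.115 and 0.115 m and x of board_far_left in the frame of mat between -0.08 and 0.08 m and y of board_far_left in the frame of mat between -0.115 and 0.115 m and x of board_far_right in the frame of mat between -0.08 and 0.08 m and y of board_far_right in the frame of mat between -0.115 and 0.115 m and angle between board_center's own z axis and vertical below 0.05 rad and height (world z) of board_center below 0.01 m and linear speed of board below 0.02 m/s); the robot touches nothing.
It fails at once if the board lifted by more than 15 mm or tipped by more than 12 degrees (height (world z) of board_center above 0.022 m or angle between board_center's own z axis and vertical above 0.21 rad).
It fails at once if the shelf knocked with more than 20 N (contact force between any of the arm, the fingers and shelf above 20 N).
It fails at once if the parts case or another bystander moved by more than 20 mm (distance of any of case_center, meter, tray, driver, spool, heatsink, jar from where it was at the start of the episode above 0.02 m).
It also fails if it takes over 70 s, if anything falls off the work surface, if the arm or the gripper's body presses on something with over 40 N, if the wrist force passes 120 N, or if a joint passes its speed limit or range.

## Working session

There is one attempt and no reset: what is moved stays moved. The work goes in short steps, Python scripts to look and compute and a tool call to move; the robot and the scene stay as the last step left them, time stands still between calls to the robot, and variables do not carry over. Pictures are saved under pics/ and viewed, and the job is handed in when it is done.

Besides the shell and the picture viewer there is one more tool, called after "Call:" in YAML: its name, and indented under it one key for each argument. servo_tool: Moves the arm, as the interface text tells. Its arguments: {"type":"object","properties":{"grip":{"type":"array","items":{"type":"number"}},"translation":{"type":"array","items":{"type":"array","items":{"type":"number"}}},"turn":{"type":"array","items":{"type":"number"}},"newtons":{"type":"number"}},"required":["grip","translation","turn"]}

```bash
ls; mkdir -p pics
python3 - <<'E'
from plant import r,capture,calibration
import cv2,numpy as np
s=r.get_state();print({k:s[k] for k in("time_s","joints","tcp_pos","eef_rot","gripper_width","contact_force")})
for n in("side","top"):
    p,d=capture(n);cv2.imwrite(f"pics/{n}0.png",p);np.save(f"pics/{n}0.npy",d);c=calibration(n);print(n,c,(d>0).mean())
E
```

```text
pics
{'time_s': 0.0, 'joints': array([ 9.06488199e+01,  2.05890842e+01,  6.32983765e-01, -1.96407077e-02,
       -7.01365921e+01, -1.65084401e+01]), 'tcp_pos': array([0.18434284, 0.64881854, 0.22564474]), 'eef_rot': array([ 1.79905881e+02, -8.63915456e-03, -1.58663016e+01]), 'gripper_width': 0.08774288629840701, 'contact_force': array([-0.92529622, -0.1233602 , -0.47902593])}
side {'fx': 425.36786950586725, 'fy': 425.36786950586725, 'cx': 251.35653335272346, 'cy': 197.19926833892492, 'view': array([[ 0.61010591, -0.79227697,  0.00824496, -0.30234014],
       [ 0.46509242,  0.36653792,  0.80581573, -0.36385129],
       [-0.64145133, -0.48779828,  0.59210897, -1.12557075],
       [ 0.        ,  0.        ,  0.        ,  1.        ]])} 0.9960479736328125
top {'fx': 454.7634663522425, 'fy': 454.7634663522425, 'cx': 250.12595112607053, 'cy': 189.25744140599318, 'view': array([[-2.97436656e-02, -9.99557551e-01, -1.28973425e-04,
         3.27793734e-02],
       [ 9.76690919e-01, -2.90906680e-02,  2.12670125e-01,
        -5.15926153e-01],
       [-2.12579781e-01,  6.19962188e-03,  9.77124046e-01,
        -1.38383414e+00],
       [ 0.00000000e+00,  0.00000000e+00,  0.00000000e+00,
         1.00000000e+00]])} 0.9959259033203125
```

View pics/side0.png

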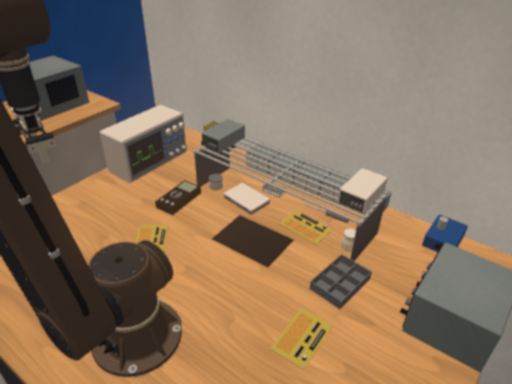

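View pics/top0.png

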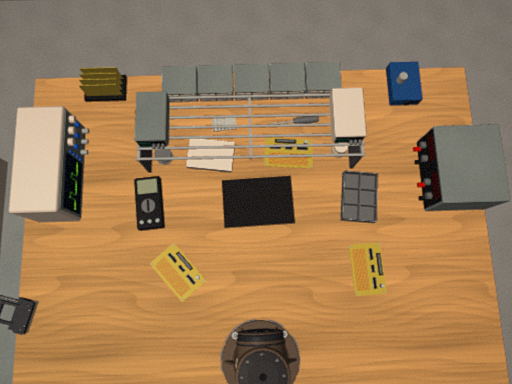

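```bash
cat > h.py <<'E'
from plant import r,capture,calibration
import cv2,numpy as np
def ray(n,u,v):
    c=calibration(n);V=np.array(c["view"]);R=V[:3,:3];o=-R.T@V[:3,3]
    d=R.T@np.array([(u-c["cx"])/c["fx"],-(v-c["cy"])/c["fy"],-1]);return o,d
def atz(n,u,v,z):
    o,d=ray(n,u,v);return o+d*(z-o[2])/d[2]
def proj(n,p):
    c=calibration(n);q=np.array(c["view"])@np.r_[p,1];return np.array([c["cx"]+c["fx"]*q[0]/-q[2],c["cy"]-c["fy"]*q[1]/-q[2]])
def dep(n,D,u,v):
    o,d=ray(n,u,v);return o+d*D[int(round(v)),int(round(u))]
def tri(ut,us):
    o1,d1=ray("top",*ut);o2,d2=ray("side",*us)
    t=np.linalg.lstsq(np.c_[d1,-d2],o2-o1,rcond=None)[0];a=o1+t[0]*d1;b=o2+t[1]*d2;return (a+b)/2,np.linalg.norm(a-b)
E
python3 - <<'E'
import cv2
a=cv2.imread("pics/top0.png")[100:235,130:390];cv2.imwrite("pics/tc.png",cv2.resize(a,None,fx=3,fy=3,interpolation=cv2.INTER_CUBIC))
a=cv2.imread("pics/side0.png")[140:280,200:400];cv2.imwrite("pics/sc.png",cv2.resize(a,None,fx=4,fy=4,interpolation=cv2.INTER_CUBIC))
E
```

```text
(no output)
```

View pics/tc.png

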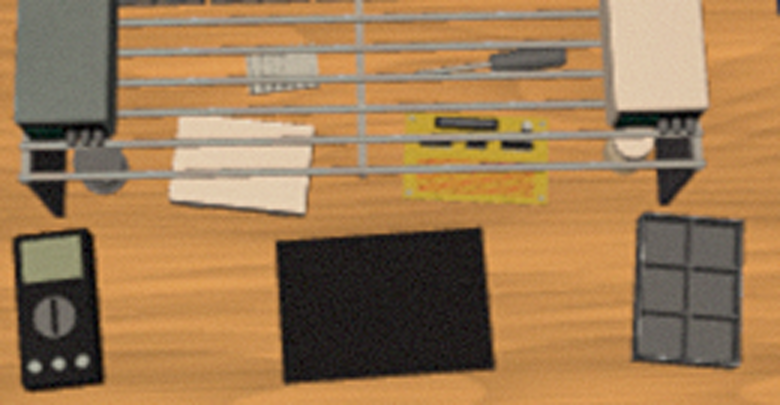

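View pics/sc.png

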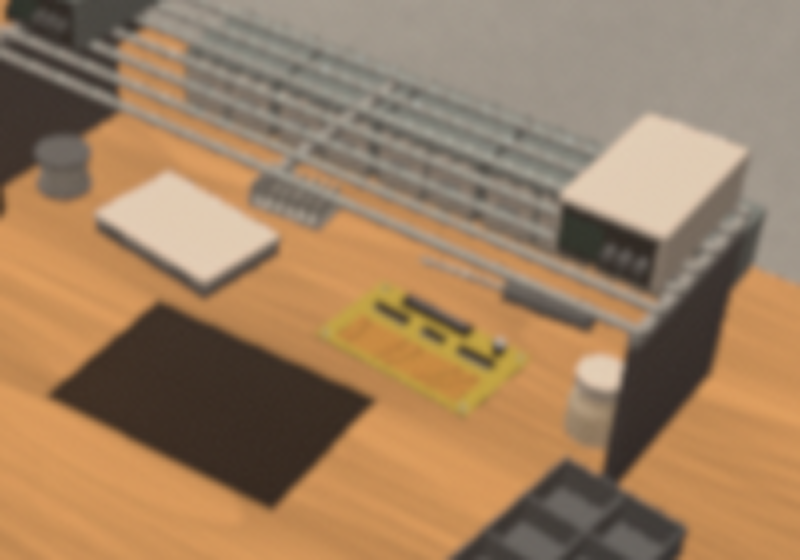

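Run:
```python
from h import *
np.set_printoptions(precision=4,suppress=True)
T=lambda u,v:((u+.5)/3-.5+130,(v+.5)/3-.5+100)
S=lambda u,v:((u+.5)/4-.5+200,(v+.5)/4-.5+140)
B={"NL":((404,198),(321,332)),"NR":((547,204),(463,413)),"FL":((406,114),(379,284)),"FR":((548,119),(526,355))}
for k,(a,b) in B.items(): print(k,tri(T(*a),S(*b)),atz("top",*T(*a),.006),atz("side",*S(*b),.006))
M={"FL":((277,241),(160,302)),"FR":((482,229),(373,401)),"NL":((285,383),(51,395)),"NR":((494,369),(271,507))}
for k,(a,b) in M.items(): print(k,tri(T(*a),S(*b)),atz("top",*T(*a),.001),atz("side",*S(*b),.001))
C={"FL":((181,117),(168,170)),"FR":((314,125),(278,238)),"NL":((171,197),(97,213)),"NR":((304,213),(205,284))}
for k,(a,b) in C.items(): print("case",k,tri(T(*a),S(*b)),atz("top",*T(*a),.023))
# shelf front rod ends
for k,a,b in(("L",(25,176),None),("R",(700,163),(640,325))):
  print(k,atz("top",*T(*a),.172), tri(T(*a),S(*b)) if b else '')
d=np.load("pics/top0.npy")
for u,v in ((289,160),(275,162),(300,163),(250,200),(200,160)): print(dep("top",d,u,v))
d=np.load("pics/side0.npy")
for u,v in ((300,229),(310,235),(260,240)): print('side',dep("side",d,u,v))
# yellow mask
```

```text
NL (array([ 0.609, -0.035,  0.004]), np.float64(0.006926053411818773)) [ 0.606  -0.0323  0.006 ] [ 0.61   -0.0383  0.006 ]
NR (array([ 0.5949, -0.1904,  0.0066]), np.float64(0.0016267721354662006)) [ 0.5945 -0.1898  0.006 ] [ 0.5962 -0.1906  0.006 ]
FL (array([ 0.7047, -0.0382,  0.0012]), np.float64(0.0004933933141881501)) [ 0.7032 -0.0381  0.006 ] [ 0.6991 -0.0411  0.006 ]
FR (array([ 0.692 , -0.1964,  0.0079]), np.float64(7.89524799062891e-05)) [ 0.6926 -0.1967  0.006 ] [ 0.694  -0.1955  0.006 ]
FL (array([ 0.5648,  0.1085, -0.0048]), np.float64(0.002348726282658258)) [0.5626 0.109  0.001 ] [0.5602 0.1032 0.001 ]
FR (array([ 0.5709, -0.1181, -0.0032]), np.float64(0.0012684537542804065)) [ 0.5694 -0.1172  0.001 ] [ 0.5674 -0.1209  0.001 ]
NL (array([ 0.4075,  0.1016, -0.0031]), np.float64(0.004794743519071946)) [0.4052 0.103  0.001 ] [0.4061 0.0968 0.001 ]
NR (array([ 0.4149, -0.1238, -0.0007]), np.float64(0.002684848697627122)) [ 0.4137 -0.1226  0.001 ] [ 0.4146 -0.1255  0.001 ]
case FL (array([0.7028, 0.2102, 0.0231]), np.float64(0.0037488793829680476)) [0.7014 0.2115 0.023 ]
case FR (array([0.6901, 0.0653, 0.0147]), np.float64(0.0011764775006383264)) [0.6878 0.0647 0.023 ]
case NL (array([0.6123, 0.2229, 0.017 ]), np.float64(0.0015115149391099424)) [0.6101 0.2226 0.023 ]
case NR (array([0.5907, 0.0772, 0.0151]), np.float64(0.0025335259842827044)) [0.5877 0.0778 0.023 ]
L [0.5944 0.3456 0.172 ] 
R [ 0.5879 -0.3181  0.172 ] (array([ 0.5908, -0.3215,  0.1696]), np.float64(0.006524488193136034))
[ 0.624  -0.1153  0.0028]
[ 0.6163 -0.0679  0.0103]
[ 0.6121 -0.1512  0.0044]
[ 0.4939  0.0185 -0.0058]
[0.6257 0.1784 0.0273]
side [ 0.6265 -0.1114  0.0041]
side [ 0.6204 -0.1553  0.0047]
side [-0.3683 -0.6552  0.9622]
```

View pics/g.png

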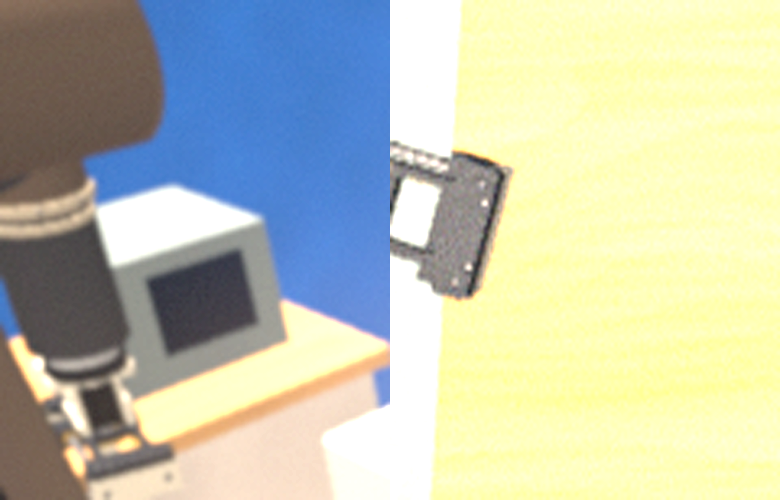

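Run:
```python
from h import *
np.set_printoptions(precision=3,suppress=True)
p=np.array([0.184,0.649,0.227]);y=np.radians(-15.87)
from scipy.spatial.transform import Rotation as Ro
R=Ro.from_euler('xyz',[180,0,-15.87],degrees=True).as_matrix()
for n,us,vs in (("top",range(0,40,3),range(292,340,4)),("side",range(0,64,3),range(20,160,5))):
    d=np.load(f"pics/{n}0.npy");L=[]
    for v in vs:
        for u in us:
            if d[v,u]<=0: continue
            q=dep(n,d,u,v);t=R.T@(q-p)
            if abs(t[0])<.2 and abs(t[1])<.2 and t[2]<.02 : L.append((u,v,*np.round(t*1000)))
    print(n);L=np.array(L)
    if n=="top": print(L)
    else:
        for z in range(-400,20,20):
            s=L[(L[:,4]>=z)&(L[:,4]<z+20)]
            if len(s): print(z,len(s),s[:,2].min(),s[:,2].max(),s[:,3].min(),s[:,3].max())
```

```text
top
[[   0.  296.   27.   -2.  -84.]
 [   3.  296.   29.    6.  -84.]
 [   0.  300.   22.   17. -113.]
 [   3.  300.   23.   21. -107.]
 [   9.  300.   23.   24.  -85.]
 [  12.  300.   24.   28.  -78.]
 [  15.  300.   27.   37.  -83.]
 [  18.  300.   30.   48.  -90.]
 [  21.  300.   31.   54.  -88.]
 [  24.  300.   35.   68. -103.]
 [  27.  300.   37.   76. -106.]
 [  30.  300.   37.   75.  -88.]
 [  33.  300.   37.   77.  -76.]
 [   0.  304.   13.   17. -106.]
 [   3.  304.   14.   21. -101.]
 [   6.  304.   15.   28. -100.]
 [   9.  304.   18.   38. -107.]
 [  12.  304.   20.   45. -108.]
 [  15.  304.   22.   53. -109.]
 [  18.  304.   23.   59. -108.]
 [  21.  304.   25.   67. -109.]
 [  24.  304.   27.   73. -108.]
 [  27.  304.   29.   81. -108.]
 [  30.  304.   30.   86. -106.]
 [  33.  304.   32.   95. -109.]
 [  36.  304.   32.   94.  -91.]
 [   0.  308.    5.   22. -111.]
 [  15.  308.    9.   45.  -86.]
 [  18.  308.   11.   53.  -87.]
 [  21.  308.   16.   69. -107.]
 [  24.  308.   18.   77. -108.]
 [  27.  308.   20.   84. -108.]
 [  30.  308.   21.   89. -105.]
 [  33.
[... 1335 characters left out ...]
93. -109.]
 [  27.  328.  -25.   95.  -99.]
 [  15.  332.  -39.   76. -110.]
 [  18.  332.  -37.   82. -108.]
 [  21.  332.  -35.   90. -109.]
 [  24.  332.  -34.   95. -107.]
 [  27.  332.  -39.   87.  -73.]]
side
-360 8 -13.0 38.0 28.0 50.0
-340 15 -32.0 43.0 21.0 54.0
-320 15 -39.0 38.0 31.0 54.0
-300 14 -42.0 38.0 25.0 50.0
-280 17 -46.0 34.0 14.0 49.0
-260 15 -47.0 38.0 13.0 53.0
-240 13 -45.0 38.0 21.0 52.0
-220 13 -47.0 33.0 1.0 55.0
-200 10 -46.0 37.0 16.0 49.0
-180 12 -40.0 30.0 11.0 35.0
-160 8 -38.0 18.0 -32.0 22.0
-140 8 -26.0 22.0 -0.0 18.0
-120 22 -38.0 30.0 -84.0 99.0
-100 18 -40.0 34.0 -86.0 101.0
-80 11 -39.0 35.0 -47.0 96.0
-60 4 -3.0 8.0 -47.0 67.0
-40 2 -8.0 1.0 62.0 70.0
```

Call:
servo_tool:
  grip: [-1, -1, -1, -1, -1, -1, -1, -1, -1, -1]
  translation:
    - [0.029, 0.03, 0]
    - [0.058, 0.06, 0]
    - [0.087, 0.09, 0]
    - [0.116, 0.12, 0]
    - [0.145, 0.15, 0]
    - [0.174, 0.18, 0]
    - [0.203, 0.21, 0]
    - [0.232, 0.24, 0]
    - [0.261, 0.27, 0]
    - [0.29, 0.3, 0]
  turn: [0.1, 0.2, 0.3, 0.4, 0.5, 0.6, 0.7, 0.8, 0.9, 1.0]

```text
time_s: 0.93
tcp_pos: [0.3814, 0.2799, 0.2266]
eef_rot: [-180.0, 0.0, -73.4]
contact_force: [1.7, 0.7, 0.4]
gripper_width: 0.0877
```

Call:
servo_tool:
  grip: [-1, -1, -1, -1, -1, -1, -1, -1, -1, -1]
  translation:
    - [0.04, 0.004, 0]
    - [0.08, 0.008, 0]
    - [0.12, 0.012, 0]
    - [0.16, 0.016, 0]
    - [0.2, 0.02, 0]
    - [0.24, 0.024, 0]
    - [0.28, 0.028, 0]
    - [0.32, 0.032, 0]
    - [0.36, 0.036, 0]
    - [0.4, 0.039, 0]
  turn: [0.06, 0.12, 0.18, 0.24, 0.29, 0.294, 0.294, 0.294, 0.294, 0.294]

```text
time_s: 1.77
tcp_pos: [0.4594, -0.1143, 0.2267]
eef_rot: [-180.0, 0.0, -90.0]
contact_force: [0.5, 0.9, -0.4]
gripper_width: 0.0877
```

Run:
```python
from h import *
s=r.get_state();print(s["time_s"],s["tcp_pos"],s["eef_rot"],s["joints"],s["contact_force"])
for n in("side","top"):
    p,d=capture(n);cv2.imwrite(f"pics/{n}1.png",p);np.save(f"pics/{n}1.npy",d)
a=cv2.imread("pics/side1.png")[60:260,190:390];b=cv2.imread("pics/top1.png")[100:300,150:350]
g=lambda a:cv2.convertScaleAbs(cv2.resize(a,(400,400),interpolation=cv2.INTER_CUBIC),alpha=1.6,beta=10)
cv2.imwrite("pics/g1.png",np.hstack([g(a),g(b)]))
```

```text
1.7667 [ 0.45938495 -0.11425913  0.22668053] [-1.79977027e+02  1.27906110e-02 -8.99940582e+01] [ 9.92695066e+00  1.17226472e+00 -2.37729061e+01 -9.53232042e-03
 -6.50299964e+01 -9.91698924e+00] [ 0.52566665  0.88590728 -0.43075594]
```

View pics/g1.png

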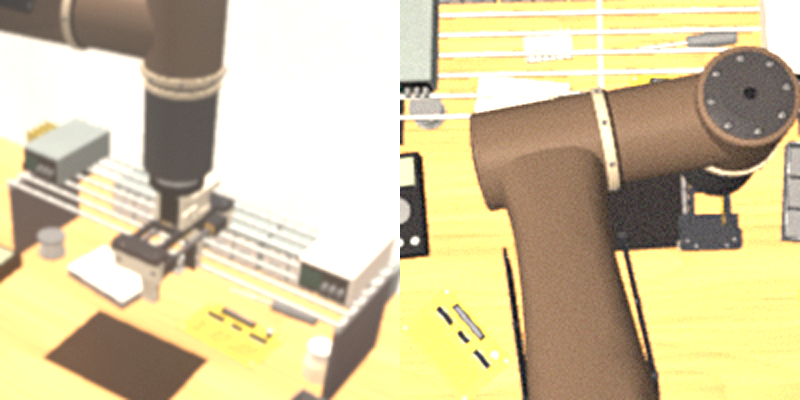

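Run:
```python
from h import *
np.set_printoptions(precision=3,suppress=True)
p=np.array([0.4594,-0.1143,0.2267])
d=np.load("pics/side1.npy");vv,uu=np.mgrid[80:215,240:320]
Q=np.array([dep("side",d,u,v) if d[v,u]>0 else [9,9,9] for u,v in zip(uu.ravel(),vv.ravel())])-p
print(proj("side",p))
m=(abs(Q[:,0])<.11)&(abs(Q[:,1])<.11);Q=Q[m]*1000
for z in range(0,260,10):
    s=Q[(Q[:,2]>=z)&(Q[:,2]<z+10)]
    if len(s): print(z,len(s),"x",np.percentile(s[:,0],[2,50,98]).round(),"y",np.percentile(s[:,1],[2,50,98]).round())
a=cv2.imread("pics/side1.png")[100:220,230:330]
cv2.imwrite("pics/g2.png",cv2.convertScaleAbs(cv2.resize(a,None,fx=5,fy=5,interpolation=cv2.INTER_CUBIC),alpha=1.6,beta=10))
```

```text
Traceback (most recent call last):
  File "h.py", line 11, in dep
    o,d=ray(n,u,v);return o+d*D[int(round(v)),int(round(u))]
        ~~~^^^^^^^
  File "h.py", line 4, in ray
    c=calibration(n);V=np.array(c["view"]);R=V[:3,:3];o=-R.T@V[:3,3]
ValueError: time passes only in moves, steps and waits
```

```bash
sed -i 's/^import cv2.*/&\nimport functools\ncalibration=functools.lru_cache(None)(calibration)/' h.py
cat > neck.py <<'E'
from h import *
np.set_printoptions(precision=3,suppress=True)
p=np.array([0.4594,-0.1143,0.2267])
d=np.load("pics/side1.npy");vv,uu=np.mgrid[80:215,240:320]
Q=np.array([dep("side",d,u,v) if d[v,u]>0 else [9,9,9] for u,v in zip(uu.ravel(),vv.ravel())])-p
print(proj("side",p))
m=(abs(Q[:,0])<.11)&(abs(Q[:,1])<.11);Q=Q[m]*1000
for z in range(0,260,10):
    s=Q[(Q[:,2]>=z)&(Q[:,2]<z+10)]
    if len(s): print(z,len(s),"x",np.percentile(s[:,0],[2,50,98]).round(),"y",np.percentile(s[:,1],[2,50,98]).round())
a=cv2.imread("pics/side1.png")[100:220,230:330]
cv2.imwrite("pics/g2.png",cv2.convertScaleAbs(cv2.resize(a,None,fx=5,fy=5,interpolation=cv2.INTER_CUBIC),alpha=1.6,beta=10))
E
python3 neck.py
```

```text
[275.687 200.451]
0 46 x [-63.  40.  57.] y [-12.  -7.   8.]
10 49 x [-63.  40.  56.] y [-13.  -6.   9.]
20 43 x [-64. -49.  54.] y [-12.  -6.   8.]
30 41 x [-66. -57.  58.] y [-13.  -8.   8.]
40 25 x [-67.  47.  59.] y [-13. -10.   9.]
50 7 x [43. 46. 48.] y [-4. -1.  5.]
60 59 x [-92. -89.  77.] y [-39.  -7.  34.]
70 181 x [-93. -62.  81.] y [-41. -30.  32.]
80 212 x [-96. -12.  80.] y [-40. -31.  28.]
90 140 x [-99. -84.  82.] y [-40. -23.  34.]
100 521 x [-100.  -58.   89.] y [-40. -14.  33.]
110 98 x [-21. -13.  47.] y [-28. -22.  19.]
120 79 x [-21. -14.  46.] y [-27. -20.  18.]
130 78 x [-20. -14.  39.] y [-26. -20.  18.]
140 56 x [-19. -16.  -6.] y [-25.  -7.  20.]
150 40 x [-20. -14.  39.] y [-41. -38.  34.]
160 108 x [-40.  -6.  46.] y [-41. -32.  26.]
170 129 x [-39. -27.  13.] y [-38. -21.  22.]
180 12 x [-41. -29.  -4.] y [-33. -17.   1.]
190 108 x [-49. -38.  17.] y [-47. -26.  26.]
200 119 x [-49. -40.   8.] y [-47. -27.  24.]
210 123 x [-49. -39.  12.] y [-47. -24.  25.]
220 117 x [-49. -39.   9.] y [-47. -25.  25.]
230 134 x [-49. -39.  15.] y [-47. -26.  27.]
240 131 x [-50. -38.   8.] y [-47. -24.  26.]
250 123 x [-49. -39.   8.] y [-47. -25.  26.]
```

```bash
sleep 1; ls pics
```

```text
g.png
g1.png
g2.png
sc.png
side0.npy
side0.png
side1.npy
side1.png
tc.png
top0.npy
top0.png
top1.npy
top1.png
```

View pics/g2.png

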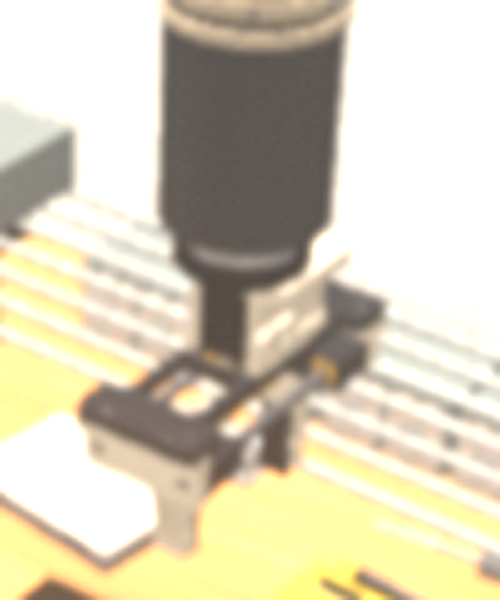

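```bash
cat > fit.py <<'E'
from h import *
from scipy.optimize import least_squares
np.set_printoptions(precision=4,suppress=True)
T=lambda u,v:((u+.5)/3-.5+130,(v+.5)/3-.5+100)
S=lambda u,v:((u+.5)/4-.5+200,(v+.5)/4-.5+140)
def fit(P,hx,hy,z,x0):
    loc={"NL":(-hx,hy),"NR":(-hx,-hy),"FL":(hx,hy),"FR":(hx,-hy)}
    def f(q,full=False):
        e=[]
        for k,(a,b) in P.items():
            c,s=np.cos(q[2]),np.sin(q[2]);X=np.array([q[0]+c*loc[k][0]-s*loc[k][1],q[1]+s*loc[k][0]+c*loc[k][1],z])
            if a:e+=list(proj("top",X)-a)
            if b:e+=list(proj("side",X)-b)
        return np.array(e)
    s=least_squares(f,x0,loss="soft_l1");print(s.x[:2],np.degrees(s.x[2]),f(s.x).round(1));return s.x
if __name__=="__main__":
    B={"NL":(T(404,198),S(321,332)),"NR":(T(547,204),S(463,413)),"FL":(T(406,114),S(379,284)),"FR":(T(548,119),S(526,355))}
    M={"FL":(T(277,241),S(160,302)),"FR":(T(482,229),S(373,401)),"NL":(T(285,383),S(51,395)),"NR":(T(494,369),S(271,507))}
    print("board");fit(B,.05,.08,.006,[.65,-.115,0]);print("mat");fit(M,.08,.115,.001,[.49,0,0])
    # front rod
    g=cv2.cvtColor(cv2.imread("pics/top0.png"),cv2.COLOR_BGR2GRAY).astype(float)
    hsv=cv2.cvtColor(cv2.imread("pics/top0.png"),cv2.COLOR_BGR2HSV)
    for u in (215,225,238,262,270,280,290,300,310,318,330):
        sat=255-hsv[145:165,u,1].astype(float);sat-=np.median(sat);sat=np.clip(sat,0,None);i=sat.argmax();w=sat[max(0,i-2):i+3];v=145+(w*np.arange(max(0,i-2),max(0,i-2)+len(w))).sum()/w.sum()
        print(u,round(v,2),atz("top",u,v,.169))
E
python3 fit.py
```

```text
board
[ 0.6494 -0.1146] -3.685067046985062 [-0.2  0.4 -2.4  0.   0.4  0.  -0.1  0.4 -0.1 -0.3  0.1 -1.   0.2 -0.4
  0.6  0.2]
mat
[ 0.488  -0.0086] 2.0042238082741477 [-0.1 -0.4 -0.6 -1.2  1.  -0.8  0.7 -0.8 -0.2  0.4 -1.9 -0.5  1.2  0.4
 -0.3  0.6]
215 156.86 [0.593 0.119 0.169]
225 156.68 [0.5927 0.0894 0.169 ]
238 146.08 [0.6243 0.0502 0.169 ]
262 156.03 [ 0.5914 -0.0199  0.169 ]
270 155.85 [ 0.5913 -0.0436  0.169 ]
280 155.61 [ 0.5911 -0.0732  0.169 ]
290 147.42 [ 0.6155 -0.104   0.169 ]
300 145.93 [ 0.6193 -0.1339  0.169 ]
310 155.0 [ 0.5904 -0.162   0.169 ]
318 154.89 [ 0.59   -0.1857  0.169 ]
330 154.55 [ 0.59   -0.2212  0.169 ]
```

Run:
```python
from h import *
p=np.array([0.4594,-0.1143,0.2267])
for z in (.15,.155,.16,.165,.17,.18,.19): print(z,((proj("side",p+[-.032,-.024,z])+.5-[230,100])*5).round(),"cyl",((proj("side",p+[-.04,-.03,z])+.5-[230,100])*5).round())
# plate far-right top corner (345,258), bottom right ~ (330,325?)
for x in (.03,.04,.047,.055):
  for z in (.11,.15,.155): print(x,z,((proj("side",p+[x,-.022,z])+.5-[230,100])*5).round())
```

```text
0.15 [246. 320.] cyl [246. 330.]
0.155 [246. 312.] cyl [247. 322.]
0.16 [246. 304.] cyl [247. 314.]
0.165 [247. 295.] cyl [248. 306.]
0.17 [247. 287.] cyl [248. 297.]
0.18 [248. 270.] cyl [249. 280.]
0.19 [249. 253.] cyl [250. 263.]
0.03 0.11 [303. 334.]
0.03 0.15 [308. 271.]
0.03 0.155 [308. 263.]
0.04 0.11 [313. 327.]
0.04 0.15 [318. 264.]
0.04 0.155 [319. 256.]
0.047 0.11 [320. 321.]
0.047 0.15 [325. 259.]
0.047 0.155 [326. 251.]
0.055 0.11 [328. 316.]
0.055 0.15 [333. 253.]
0.055 0.155 [334. 245.]
```

Run:
```python
import cv2
a=cv2.imread("pics/side1.png")[125:205,245:315]
cv2.imwrite("pics/g3.png",cv2.convertScaleAbs(cv2.resize(a,None,fx=7.5,fy=7.5,interpolation=cv2.INTER_LANCZOS4),alpha=1.1,beta=0))
```

```text
(no output)
```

View pics/g3.png

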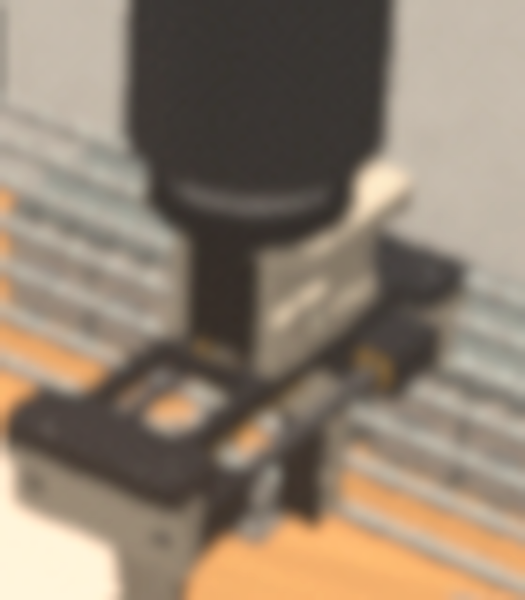

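Run:
```python
from h import *
np.set_printoptions(precision=0,suppress=True,linewidth=200)
p=np.array([0.4594,-0.1143,0.2267]);d=np.load("pics/side1.npy")
for v in range(140,168): print(v,[tuple(((dep("side",d,u,v)-p)*1000).round().astype(int)) for u in (274,277,280)],"|",[tuple(((dep("side",d,u,v)-p)*1000).round().astype(int)) for u in (293,295,297,299)] if v<165 else '')
```

```text
140 [(np.int64(-45), np.int64(-15), np.int64(222)), (np.int64(-43), np.int64(-22), np.int64(223)), (np.int64(-39), np.int64(-29), np.int64(224))] | [(np.int64(-6), np.int64(-46), np.int64(216)), (np.int64(3), np.int64(-47), np.int64(212)), (np.int64(1323), np.int64(723), np.int64(-614)), (np.int64(1332), np.int64(713), np.int64(-615))]
141 [(np.int64(-46), np.int64(-16), np.int64(220)), (np.int64(-39), np.int64(-20), np.int64(218)), (np.int64(-40), np.int64(-30), np.int64(222))] | [(np.int64(-7), np.int64(-47), np.int64(213)), (np.int64(8), np.int64(-44), np.int64(206)), (np.int64(1352), np.int64(739), np.int64(-640)), (np.int64(1338), np.int64(716), np.int64(-626))]
142 [(np.int64(-43), np.int64(-14), np.int64(215)), (np.int64(-44), np.int64(-24), np.int64(219)), (np.int64(-39), np.int64(-29), np.int64(218))] | [(np.int64(-5), np.int64(-47), np.int64(210)), (np.int64(7), np.int64(-45), np.int64(204)), (np.int64(1347), np.int64(735), np.int64(-644)), (np.int64(1347), np.int64(720), np.int64(-638))]
143 [(np.int64(-44), np.int64(-15), np.int64(213)), (np.int64(-42), np.int64(-23), np.
[... 6997 characters left out ...]
p.int64(-9), np.int64(135)), (np.int64(-19), np.int64(-20), np.int64(141))] | [(np.int64(40), np.int64(-24), np.int64(114)), (np.int64(52), np.int64(-24), np.int64(108)), (np.int64(60), np.int64(-25), np.int64(104)), (np.int64(66), np.int64(-29), np.int64(103))]
165 [(np.int64(-12), np.int64(4), np.int64(125)), (np.int64(-18), np.int64(-10), np.int64(133)), (np.int64(-19), np.int64(-20), np.int64(138))] | 
166 [(np.int64(-16), np.int64(1), np.int64(125)), (np.int64(-16), np.int64(-9), np.int64(129)), (np.int64(-16), np.int64(-18), np.int64(132))] | 
167 [(np.int64(-16), np.int64(1), np.int64(121)), (np.int64(-14), np.int64(-8), np.int64(124)), (np.int64(-18), np.int64(-20), np.int64(130))] |
```

Call:
servo_tool:
  grip: [-1, -1, -1, -1, -1, -1, -1, -1, -1, -1]
  translation:
    - [0, 0, 0]
    - [0, 0, 0]
    - [0, 0, 0]
    - [0, 0, 0]
    - [0, 0, 0]
    - [0, 0, 0]
    - [0, 0, 0]
    - [0, 0, 0]
    - [0, 0, 0]
    - [0, 0, 0]
  turn: [-0.12, -0.24, -0.36, -0.48, -0.6, -0.72, -0.84, -0.96, -1.08, -1.2]

```text
time_s: 2.7
tcp_pos: [0.4595, -0.1118, 0.2263]
eef_rot: [180.0, 0.0, -20.9]
contact_force: [-0.2, 0.7, -0.1]
gripper_width: 0.0877
```

Call:
servo_tool:
  grip: [-1, -1, -1, -1, -1, -1, -1, -1, -1, -1]
  translation:
    - [0, 0, 0]
    - [0, 0, 0]
    - [0, 0, 0]
    - [0, 0, 0]
    - [0, 0, 0]
    - [0, 0, 0]
    - [0, 0, 0]
    - [0, 0, 0]
    - [0, 0, 0]
    - [0, 0, 0]
  turn: [-0.12, -0.24, -0.36, -0.48, -0.6, -0.72, -0.84, -0.96, -1.08, -1.2]

```text
time_s: 3.53
tcp_pos: [0.4595, -0.1117, 0.2263]
eef_rot: [-180.0, 0.0, 47.9]
contact_force: [1.5, 0.4, 0.2]
gripper_width: 0.0876
```

Call:
servo_tool:
  grip: [-1, -1, -1, -1, -1, -1, -1]
  translation:
    - [0, 0, 0]
    - [0, 0, 0]
    - [0, 0, 0]
    - [0, 0, 0]
    - [0, 0, 0]
    - [0, 0, 0]
    - [0, 0, 0]
  turn: [-0.12, -0.24, -0.36, -0.48, -0.6, -0.677, -0.677]

```text
time_s: 4.12
tcp_pos: [0.4595, -0.1118, 0.2263]
eef_rot: [-180.0, -0.0, 86.5]
contact_force: [0.3, 0.8, -0.3]
gripper_width: 0.0874
```

Call:
servo_tool:
  grip: [-1, -1, -1, -1, -1, -1, -1, -1]
  translation:
    - [0, 0, 0.035]
    - [0, 0, 0.07]
    - [0, 0, 0.105]
    - [0, 0, 0.14]
    - [0, 0, 0.17]
    - [0, 0, 0.19]
    - [0, 0, 0.2]
    - [0, 0, 0.2]
  turn: [0, 0, 0, 0, 0, 0, 0, 0]

```text
time_s: 4.78
tcp_pos: [0.4578, -0.1122, 0.0241]
eef_rot: [-179.7, 0.1, 86.1]
contact_force: [-0.5, -0.6, 0.2]
gripper_width: 0.088
```

Call:
servo_tool:
  grip: [-1, -1, -1, -1, -1, -1, -1, -1]
  translation:
    - [-0.001, 0.015, 0]
    - [-0.001, 0.03, 0]
    - [-0.001, 0.045, 0]
    - [-0.001, 0.055, 0]
    - [-0.001, 0.064, 0]
    - [-0.001, 0.07, 0]
    - [-0.001, 0.07, 0]
    - [-0.001, 0.07, 0]
  turn: [0, 0, 0, 0, 0, 0, 0, 0]

```text
time_s: 5.45
tcp_pos: [0.5292, -0.1177, 0.0266]
eef_rot: [-180.0, -0.0, 86.3]
contact_force: [-0.4, 0.6, 0.3]
gripper_width: 0.088
```

Run:
```python
from h import *
s=r.get_state();print(s["time_s"],s["tcp_pos"],s["eef_rot"],s["joints"],s["contact_force"])
p,d=capture("side");cv2.imwrite("pics/side2.png",p);np.save("pics/side2.npy",d)
a=p[130:250,230:350]
cv2.imwrite("pics/g4.png",cv2.resize(a,None,fx=5,fy=5,interpolation=cv2.INTER_CUBIC))
```

```text
5.45 [ 0.52917787 -0.11767596  0.02656983] [-1.79978394e+02 -3.37654373e-03  8.62626833e+01] [ 8.17737888e+00  2.06106912e+01 -2.97984585e+01 -1.21780632e-02
 -3.96112942e+01  1.68094688e+02] [-0.36239159  0.59743422  0.32197397]
```

View pics/g4.png

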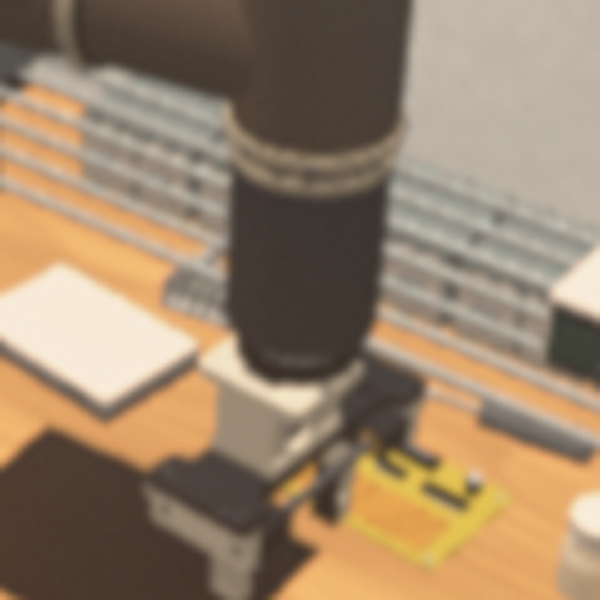

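Run:
```python
from h import *
np.set_printoptions(precision=3,suppress=True)
t=np.array([.5292,-.1177,0])
for u,v in((365,365),(270,405),(203,362),(300,385)): print(atz("side",230+(u+.5)/5-.5,130+(v+.5)/5-.5,.1915)-t)
d=np.load("pics/side2.npy")
for u,v in((302,203),(301,204),(302,205),(303,204),(303,206),(300,206)): print(dep("side",d,u,v)-t-[0,0,.0266])
```

```text
[ 0.011 -0.041  0.192]
[-0.057 -0.018  0.192]
[-0.047  0.038  0.192]
[-0.03  -0.021  0.192]
[ 0.012 -0.038  0.162]
[ 0.001 -0.041  0.166]
[ 0.066 -0.009  0.108]
[ 0.073 -0.009  0.108]
[ 0.066 -0.014  0.106]
[-0.004 -0.041  0.161]
```

Call:
servo_tool:
  grip: [-1, -1, -1, -1, -1, -1, -1, -1]
  translation:
    - [0, 0.005, 0]
    - [0, 0.01, 0.003]
    - [0, 0.015, 0.007]
    - [0, 0.015, 0.011]
    - [0, 0.015, 0.014]
    - [0, 0.015, 0.016]
    - [0, 0.015, 0.017]
    - [0, 0.015, 0.017]
  turn: [0, 0, 0, 0, 0, 0, 0, 0]

```text
time_s: 6.17
tcp_pos: [0.5441, -0.1187, 0.0091]
eef_rot: [-180.0, 0.0, 86.3]
contact_force: [0.7, -0.9, 0.6]
gripper_width: 0.0874
```

Call:
servo_tool:
  grip: [-1, -1, -1, -1]
  translation:
    - [0, 0, 0.001]
    - [0, 0, 0.002]
    - [0, 0, 0.003]
    - [0, 0, 0.003]
  turn: [0, 0, 0, 0]

```text
time_s: 6.5
tcp_pos: [0.5444, -0.1187, 0.0065]
eef_rot: [-180.0, -0.0, 86.3]
contact_force: [-0.6, -0.2, 0.3]
gripper_width: 0.0875
```

Call:
servo_tool:
  grip: [-1, -1, -1]
  translation:
    - [0, 0, 0.001]
    - [0, 0, 0.0015]
    - [0, 0, 0.0015]
  turn: [0, 0, 0]

```text
time_s: 6.75
tcp_pos: [0.5449, -0.1187, 0.0056]
eef_rot: [180.0, 0.0, 86.3]
contact_force: [-1.9, 0.4, 5.5]
gripper_width: 0.0876
```

Run:
```python
from h import *
s=r.get_state();print(s["time_s"],s["tcp_pos"],s["contact_force"],s["moment"])
p,d=capture("side");cv2.imwrite("pics/side3.png",p);np.save("pics/side3.npy",d)
a=p[190:270,250:350]
cv2.imwrite("pics/g5.png",cv2.resize(a,None,fx=7,fy=7,interpolation=cv2.INTER_CUBIC))
```

```text
6.75 [ 0.54485186 -0.11870448  0.00559069] [-1.88214891  0.37025115  5.48208178] [0.0766531  0.30084218 0.03150141]
```

View pics/g5.png

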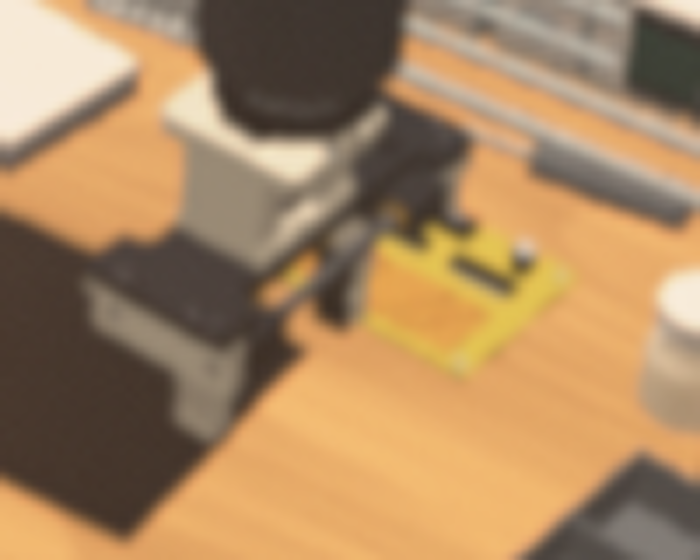

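Call:
servo_tool:
  grip: [-1, -1, -1, -1]
  translation:
    - [0, 0, 0.0005]
    - [0, 0, 0.001]
    - [0, 0, 0.001]
    - [0, 0, 0.001]
  turn: [0, 0, 0, 0]

```text
time_s: 7.13
tcp_pos: [0.545, -0.1187, 0.0053]
eef_rot: [179.9, 0.0, 86.3]
contact_force: [-4.2, 0.8, 11.8]
gripper_width: 0.0877
```

Call:
servo_tool:
  grip: [-1, -1, -1, -1, -1, -1, -1, -1, -1, -1]
  translation:
    - [0, -0.001, 0]
    - [0, -0.003, 0]
    - [0, -0.005, 0]
    - [0, -0.008, 0]
    - [0, -0.011, 0]
    - [0, -0.014, 0]
    - [0, -0.017, 0]
    - [0, -0.019, 0]
    - [0, -0.02, 0]
    - [0, -0.02, 0]
  turn: [0, 0, 0, 0, 0, 0, 0, 0, 0, 0]

```text
time_s: 7.97
tcp_pos: [0.5243, -0.1173, 0.0041]
eef_rot: [-180.0, -0.0, 86.3]
contact_force: [-0.5, -0.6, 0.1]
gripper_width: 0.0876
```

Run:
```python
from h import *
s=r.get_state();print(s["time_s"],s["tcp_pos"],s["contact_force"],s["moment"])
p,d=capture("side");cv2.imwrite("pics/side4.png",p);np.save("pics/side4.npy",d)
a=p[190:270,250:350]
cv2.imwrite("pics/g6.png",cv2.resize(a,None,fx=7,fy=7,interpolation=cv2.INTER_CUBIC))
```

```text
7.9667 [ 0.52432336 -0.1173461   0.00407163] [-0.46358447 -0.62036604  0.13291611] [-0.09084642 -0.13866231  0.03043137]
```

View pics/g6.png

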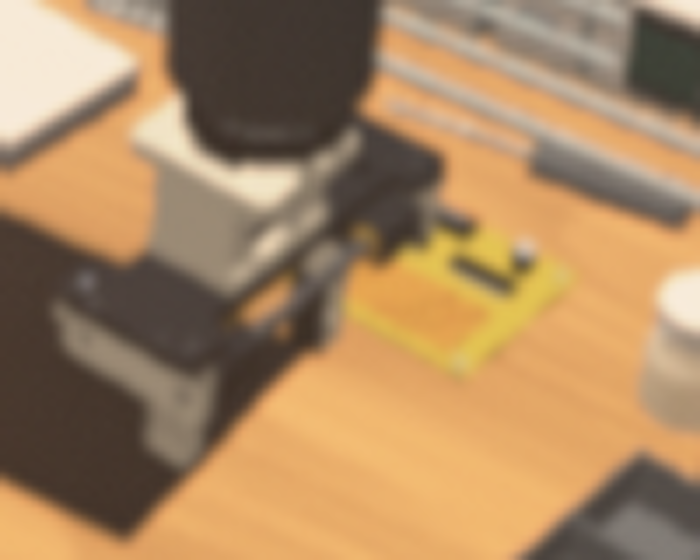

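Call:
servo_tool:
  grip: [-1, -1, -1, -1, -1, -1, -1, -1]
  translation:
    - [0, 0, -0.01]
    - [0, 0, -0.021]
    - [-0.005, 0.006, -0.021]
    - [-0.011, 0.014, -0.021]
    - [-0.016, 0.022, -0.021]
    - [-0.021, 0.029, -0.021]
    - [-0.021, 0.033, -0.021]
    - [-0.021, 0.033, -0.021]
  turn: [0, 0, 0, 0, 0, 0, 0, 0]

```text
time_s: 8.68
tcp_pos: [0.557, -0.141, 0.0245]
eef_rot: [-180.0, 0.0, 86.2]
contact_force: [0.2, -0.3, 0.0]
gripper_width: 0.0877
```

Call:
servo_tool:
  grip: [-1, -1, -1, -1, -1, -1]
  translation:
    - [0, 0, 0.004]
    - [0, 0, 0.008]
    - [0, 0, 0.011]
    - [0, 0, 0.013]
    - [0, 0, 0.014]
    - [0, 0, 0.014]
  turn: [0, 0, 0, 0, 0, 0]

```text
time_s: 9.18
tcp_pos: [0.5559, -0.1403, 0.0107]
eef_rot: [-180.0, 0.0, 86.3]
contact_force: [-0.0, 0.1, -0.1]
gripper_width: 0.0877
```

No contact at 10.7 mm tip height. I go down in half-millimetre steps.

Call:
servo_tool:
  grip: [-1, -1, -1, -1]
  translation:
    - [0, 0, 0.0007]
    - [0, 0, 0.0014]
    - [0, 0, 0.002]
    - [0, 0, 0.002]
  turn: [0, 0, 0, 0]

```text
time_s: 9.52
tcp_pos: [0.5561, -0.1404, 0.009]
eef_rot: [-180.0, -0.0, 86.3]
contact_force: [-0.1, -0.2, -0.4]
gripper_width: 0.0875
```

Call:
servo_tool:
  grip: [-1, -1, -1]
  translation:
    - [0, 0, 0.0005]
    - [0, 0, 0.001]
    - [0, 0, 0.001]
  turn: [0, 0, 0]

```text
time_s: 9.77
tcp_pos: [0.5561, -0.1405, 0.008]
eef_rot: [-180.0, 0.0, 86.3]
contact_force: [-0.3, -0.7, 0.1]
gripper_width: 0.0874
```

Call:
servo_tool:
  grip: [-1, -1, -1]
  translation:
    - [0, 0, 0.0005]
    - [0, 0, 0.001]
    - [0, 0, 0.001]
  turn: [0, 0, 0]

```text
time_s: 10.02
tcp_pos: [0.5562, -0.1405, 0.0073]
eef_rot: [180.0, 0.0, 86.3]
contact_force: [-1.5, 0.2, 3.2]
gripper_width: 0.0874
```

Run:
```python
from plant import r
s=r.get_state();print(s["time_s"],s["tcp_pos"],s["contact_force"],s["moment"])
```

```text
10.0167 [ 0.55621421 -0.14047567  0.00732757] [-1.52069319  0.15340671  3.17749474] [0.07475312 0.11749354 0.00700646]
```

Call:
servo_tool:
  grip: [-1, -1, -1]
  translation:
    - [0, 0, 0.0005]
    - [0, 0, 0.001]
    - [0, 0, 0.001]
  turn: [0, 0, 0]

```text
time_s: 10.27
tcp_pos: [0.5563, -0.1405, 0.0071]
eef_rot: [180.0, 0.0, 86.3]
contact_force: [-3.6, 1.1, 10.8]
gripper_width: 0.0878
```

Run:
```python
from plant import r
s=r.get_state();print(s["time_s"],s["tcp_pos"],s["contact_force"],s["moment"])
```

```text
10.2667 [ 0.55628091 -0.14049717  0.00709189] [-3.60262003  1.09787621 10.83605104] [0.33534246 1.0821948  0.05992758]
```

Call:
servo_tool:
  grip: [-1, -1, -1, -1, -1, -1]
  translation:
    - [0, -0.001, 0]
    - [0, -0.003, 0]
    - [0, -0.005, 0]
    - [0, -0.007, 0]
    - [0, -0.008, 0]
    - [0, -0.008, 0]
  turn: [0, 0, 0, 0, 0, 0]

```text
time_s: 10.77
tcp_pos: [0.5499, -0.1398, 0.007]
eef_rot: [179.8, -0.0, 86.3]
contact_force: [2.1, -0.8, 6.3]
gripper_width: 0.0877
```

Run:
```python
from h import *
s=r.get_state();print(s["time_s"],s["tcp_pos"],s["contact_force"],s["moment"])
p,d=capture("side");cv2.imwrite("pics/side5.png",p);np.save("pics/side5.npy",d)
a=p[190:270,250:350]
cv2.imwrite("pics/g7.png",cv2.resize(a,None,fx=7,fy=7,interpolation=cv2.INTER_CUBIC))
```

```text
10.7667 [ 0.54990097 -0.13981685  0.00703566] [ 2.05626882 -0.8266185   6.29804453] [-0.04680552 -1.20838776  0.0327798 ]
```

View pics/g7.png

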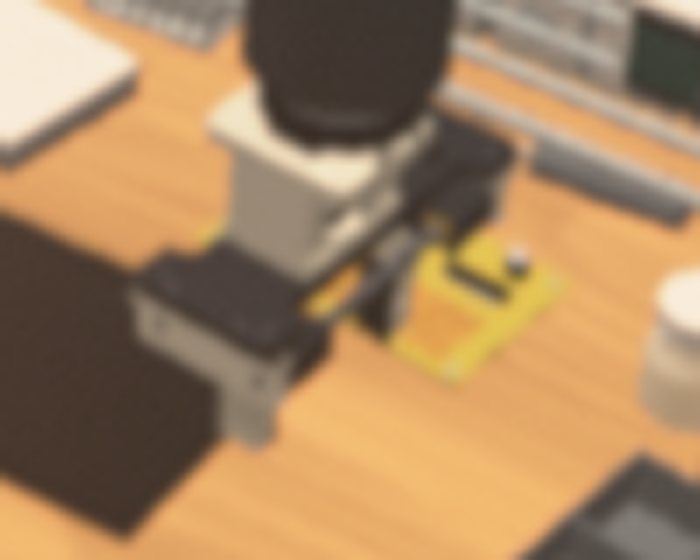

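Call:
servo_tool:
  grip: [-1, -1, -1, -1, -1, -1, -1]
  translation:
    - [0, 0, 0.0007]
    - [0, -0.002, 0.0007]
    - [0, -0.004, 0.0007]
    - [0, -0.006, 0.0007]
    - [0, -0.008, 0.0007]
    - [0, -0.01, 0.0007]
    - [0, -0.01, 0.0007]
  turn: [0, 0, 0, 0, 0, 0, 0]

```text
time_s: 11.4
tcp_pos: [0.541, -0.1391, 0.0069]
eef_rot: [179.7, -0.0, 86.4]
contact_force: [3.3, 0.4, 8.2]
gripper_width: 0.0874
```

Call:
servo_tool:
  grip: [-1, -1, -1, -1, -1, -1, -1, -1]
  translation:
    - [0, 0, -0.006]
    - [0, 0, -0.014]
    - [0.003, 0.004, -0.014]
    - [0.006, 0.008, -0.014]
    - [0.009, 0.012, -0.014]
    - [0.012, 0.016, -0.014]
    - [0.015, 0.017, -0.014]
    - [0.015, 0.017, -0.014]
  turn: [0, 0, 0, 0, 0, 0, 0, 0]

```text
time_s: 12.07
tcp_pos: [0.5564, -0.1248, 0.0189]
eef_rot: [-180.0, 0.0, 86.3]
contact_force: [-0.2, -0.5, 0.4]
gripper_width: 0.0879
```

Run:
```python
from h import *
s=r.get_state();print(s["time_s"],s["tcp_pos"],s["contact_force"],s["moment"])
p,d=capture("side");cv2.imwrite("pics/side6.png",p);np.save("pics/side6.npy",d)
a=p[190:270,250:350]
cv2.imwrite("pics/g8.png",cv2.resize(a,None,fx=7,fy=7,interpolation=cv2.INTER_CUBIC))
```

```text
12.0667 [ 0.5563575  -0.12482397  0.01891049] [-0.16217151 -0.45971204  0.41433428] [-0.06213898 -0.12921157  0.00229267]
```

View pics/g8.png

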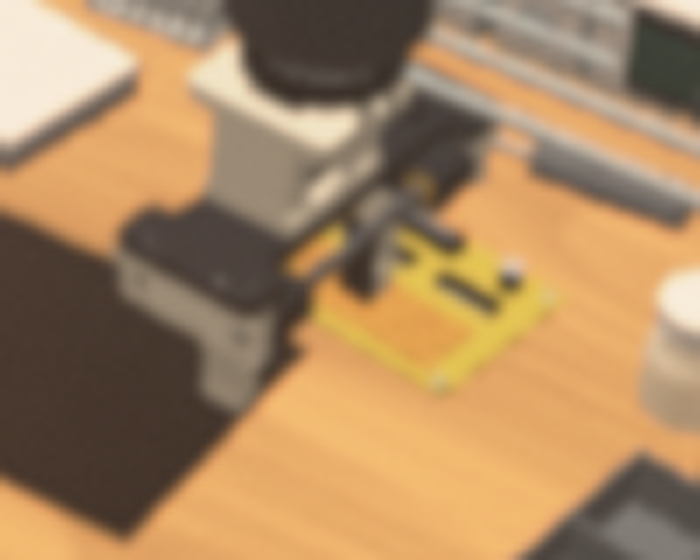

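Run:
```python
from h import *
np.set_printoptions(precision=4,suppress=True)
f=lambda u,v:(250+(u+.5)/7-.5,190+(v+.5)/7-.5)
for a,b in(((463,372),(573,278)),((438,391),(557,297))):
    n=atz("side",*f(*a),.006);q=atz("side",*f(*b),.006);print(n,q,q-n,np.degrees(np.arctan2(*(q-n)[[1,0]])))
```

```text
[ 0.5976 -0.191   0.006 ] [ 0.6904 -0.1987  0.006 ] [ 0.0928 -0.0076  0.    ] -4.701281671132832
[ 0.5789 -0.1885  0.006 ] [ 0.6729 -0.1995  0.006 ] [ 0.0941 -0.0109 -0.    ] -6.636183334257957
```

Call:
servo_tool:
  grip: [-1, -1, -1, -1, -1, -1, -1]
  translation:
    - [0, 0, 0.004]
    - [0, 0, 0.008]
    - [0, 0, 0.011]
    - [0, 0, 0.012]
    - [0, 0, 0.013]
    - [0, 0, 0.013]
    - [0, 0, 0.013]
  turn: [0, 0, 0, 0, 0, 0, 0]

```text
time_s: 12.7
tcp_pos: [0.5557, -0.1256, 0.0071]
eef_rot: [-180.0, 0.0, 86.3]
contact_force: [-4.9, 2.1, 12.8]
gripper_width: 0.0878
```

Call:
servo_tool:
  grip: [-1, -1, -1, -1, -1, -1, -1, -1, -1, -1]
  translation:
    - [0, 0, 0.0004]
    - [0, -0.002, 0.0006]
    - [0, -0.005, 0.0006]
    - [0, -0.008, 0.0006]
    - [0, -0.011, 0.0006]
    - [0, -0.014, 0.0006]
    - [0, -0.017, 0.0006]
    - [0, -0.02, 0.0006]
    - [0, -0.023, 0.0006]
    - [0, -0.026, 0.0006]
  turn: [0, 0, 0, 0, 0, 0, 0, 0, 0, 0]

```text
time_s: 13.53
tcp_pos: [0.5329, -0.1237, 0.007]
eef_rot: [179.7, -0.0, 86.4]
contact_force: [3.1, -0.1, 5.5]
gripper_width: 0.0877
```

Call:
servo_tool:
  grip: [-1, -1, -1, -1, -1, -1, -1, -1, -1, -1]
  translation:
    - [0, -0.001, 0.0007]
    - [0, -0.004, 0.0007]
    - [0, -0.008, 0.0007]
    - [0, -0.012, 0.0007]
    - [0, -0.016, 0.0007]
    - [0, -0.02, 0.0007]
    - [0, -0.024, 0.0007]
    - [0, -0.027, 0.0007]
    - [0, -0.03, 0.0007]
    - [0, -0.03, 0.0007]
  turn: [0, 0, 0, 0, 0, 0, 0, 0, 0, 0]

```text
time_s: 14.37
tcp_pos: [0.5037, -0.1216, 0.0068]
eef_rot: [179.6, -0.0, 86.4]
contact_force: [2.1, 0.2, 9.1]
gripper_width: 0.0877
```

Run:
```python
from h import *
s=r.get_state();print(s["time_s"],s["tcp_pos"],s["contact_force"],s["moment"])
p,d=capture("side");cv2.imwrite("pics/side7.png",p);np.save("pics/side7.npy",d)
a=p[190:270,230:330]
cv2.imwrite("pics/g9.png",cv2.resize(a,None,fx=7,fy=7,interpolation=cv2.INTER_CUBIC))
```

```text
14.3667 [ 0.50367718 -0.12162015  0.00681962] [2.13178598 0.23890584 9.09113279] [ 0.06627751 -1.42814003  0.0099813 ]
```

View pics/g9.png

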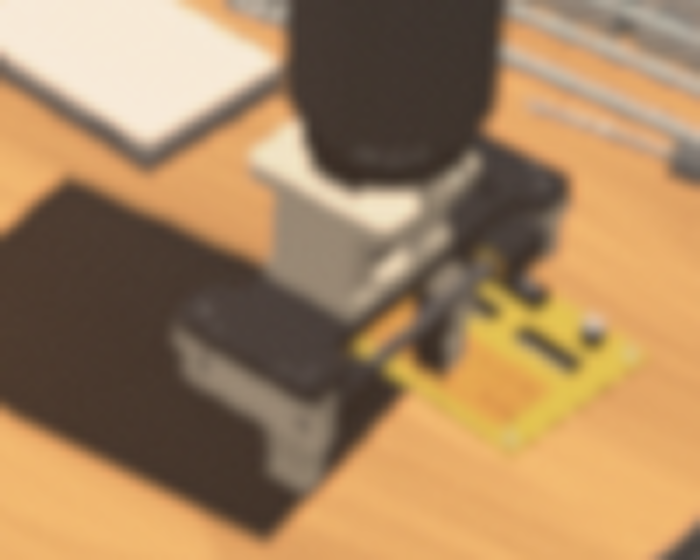

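Call:
servo_tool:
  grip: [-1, -1, -1, -1, -1, -1, -1, -1, -1, -1]
  translation:
    - [0, -0.002, 0.0003]
    - [0.002, -0.006, 0.0003]
    - [0.004, -0.01, 0.0003]
    - [0.007, -0.014, 0.0003]
    - [0.01, -0.018, 0.0003]
    - [0.013, -0.022, 0.0003]
    - [0.016, -0.026, 0.0003]
    - [0.019, -0.031, 0.0003]
    - [0.02, -0.035, 0.0003]
    - [0.02, -0.035, 0.0003]
  turn: [0, 0, 0, 0, 0, 0, 0, 0, 0, 0]

```text
time_s: 15.25
tcp_pos: [0.4705, -0.099, 0.0067]
eef_rot: [179.5, -0.1, 86.4]
contact_force: [1.1, 1.5, 12.9]
gripper_width: 0.0878
```

Call:
servo_tool:
  grip: [-1, -1, -1, -1, -1, -1, -1, -1, -1, -1]
  translation:
    - [0, 0, -0.02]
    - [0, 0, -0.05]
    - [0, -0.01, -0.08]
    - [0, -0.02, -0.11]
    - [0, -0.03, -0.14]
    - [0, -0.03, -0.16]
    - [0, -0.03, -0.18]
    - [0, -0.03, -0.2]
    - [0, -0.03, -0.22]
    - [0, -0.03, -0.22]
  turn: [0.12, 0.24, 0.36, 0.48, 0.6, 0.72, 0.84, 0.96, 1.08, 1.2]

```text
time_s: 16.08
tcp_pos: [0.4385, -0.0978, 0.2286]
eef_rot: [179.9, -0.3, 17.2]
contact_force: [1.4, 0.3, 0.5]
gripper_width: 0.0876
```

Run:
```python
from h import *
s=r.get_state();print(s["time_s"],s["tcp_pos"],s["eef_rot"],s["joints"])
for n in("side","top"):
    p,d=capture(n);cv2.imwrite(f"pics/{n}8.png",p);np.save(f"pics/{n}8.npy",d)
    a=p[160:270,200:330] if n=="side" else p[130:240,200:330]
    cv2.imwrite(f"pics/{n}8c.png",cv2.resize(a,None,fx=6,fy=5.4,interpolation=cv2.INTER_CUBIC))
```

```text
16.0833 [ 0.43847504 -0.09779313  0.22860169] [179.9006731   -0.33696036  17.22795938] [ 1.27680916e+01 -1.66983049e+00 -2.63739428e+01  8.03836647e-02
 -6.49522456e+01  9.44257617e+01]
```

View pics/side8c.png

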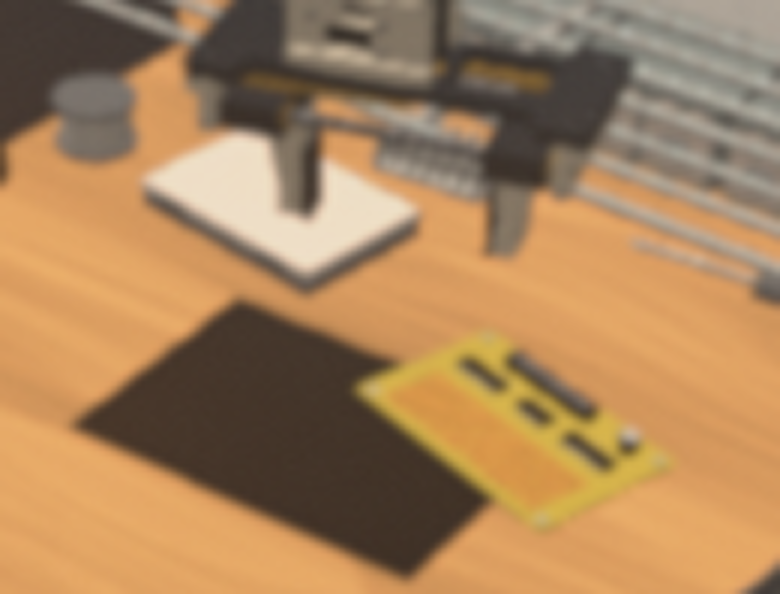

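View pics/top8c.png

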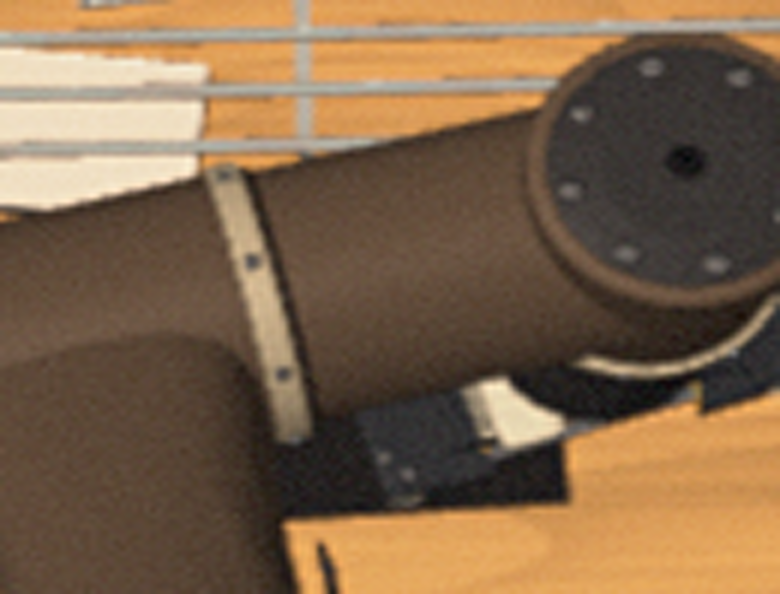

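Run:
```python
from fit import *
f=lambda u,v:(200+(u+.5)/6-.5,160+(v+.5)/5.4-.5)
fit({"NL":(None,f(357,388)),"NR":(None,f(543,530)),"FL":(None,f(487,333)),"FR":(None,f(676,460))},.05,.08,.006,[.55,-.1,0])
fit({"FL":(None,f(240,300)),"NL":(None,f(75,426)),"NR":(None,f(407,577))},.08,.115,.001,[.49,0,0])
```

```text
[ 0.5537 -0.0986] -14.674591040547304 [-0.4  0.2 -0.1  0.2  0.1 -0.9  0.4  0.2]
[ 0.4884 -0.0116] 2.0536458144147587 [ 0.1 -0.9 -0.9 -0.3  0.6  0.8]
```

Call:
servo_tool:
  grip: [-1, -1, -1, -1, -1, -1, -1]
  translation:
    - [0.015, 0.004, 0.03]
    - [0.03, 0.008, 0.06]
    - [0.05, 0.012, 0.09]
    - [0.07, 0.016, 0.11]
    - [0.084, 0.0195, 0.13]
    - [0.084, 0.0195, 0.14]
    - [0.084, 0.0195, 0.14]
  turn: [0.1, 0.2, 0.3, 0.4, 0.5, 0.562, 0.562]

```text
time_s: 16.77
tcp_pos: [0.5204, -0.0912, 0.0807]
eef_rot: [179.9, 0.4, -14.6]
contact_force: [-1.0, 0.3, 0.2]
gripper_width: 0.0876
```

Call:
servo_tool:
  grip: [-1, -1, -1, -1, -1, -1]
  translation:
    - [0.002, 0, 0.02]
    - [0.002, 0, 0.04]
    - [0.002, 0, 0.055]
    - [0.002, 0, 0.065]
    - [0.002, 0, 0.068]
    - [0.002, 0, 0.068]
  turn: [0, 0, 0, 0, 0, 0]

```text
time_s: 17.27
tcp_pos: [0.524, -0.0916, 0.0165]
eef_rot: [180.0, 0.1, -14.5]
contact_force: [-0.7, 0.2, 0.4]
gripper_width: 0.0874
```

Run:
```python
from h import *
s=r.get_state();print(s["time_s"],s["tcp_pos"],s["eef_rot"],s["contact_force"])
p,d=capture("side");cv2.imwrite("pics/side9.png",p)
cv2.imwrite("pics/g10.png",cv2.resize(p[160:270,200:330],None,fx=6,fy=5.4,interpolation=cv2.INTER_CUBIC))
```

```text
17.2667 [ 0.523992   -0.09155958  0.01648896] [ 1.79965675e+02  6.48653047e-02 -1.45228232e+01] [-0.71213311  0.17023504  0.43671002]
```

View pics/g10.png

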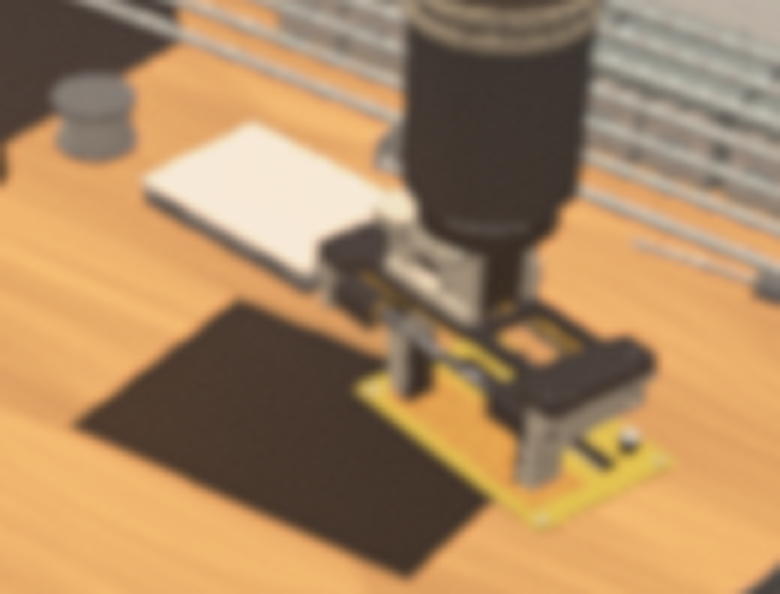

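Call:
servo_tool:
  grip: [-1, -1, -1, -1, -1, -1]
  translation:
    - [0, 0, 0.004]
    - [0, 0, 0.008]
    - [0, 0, 0.0095]
    - [0, 0, 0.0105]
    - [0, 0, 0.011]
    - [0, 0, 0.011]
  turn: [0, 0, 0, 0, 0, 0]

```text
time_s: 17.82
tcp_pos: [0.5247, -0.0914, 0.0072]
eef_rot: [-180.0, -0.0, -14.6]
contact_force: [-4.6, 2.0, 14.5]
gripper_width: 0.0879
```

Call:
servo_tool:
  grip: [-1, -1, -1, -1, -1, -1, -1, -1, -1, -1]
  translation:
    - [-0.002, -0.0015, 0.0003]
    - [-0.006, -0.0045, 0.0003]
    - [-0.011, -0.008, 0.0003]
    - [-0.016, -0.0115, 0.0003]
    - [-0.021, -0.015, 0.0003]
    - [-0.026, -0.019, 0.0003]
    - [-0.032, -0.023, 0.0003]
    - [-0.037, -0.027, 0.0003]
    - [-0.041, -0.03, 0.0003]
    - [-0.042, -0.0305, 0.0003]
  turn: [-0.007, -0.02, -0.037, -0.055, -0.072, -0.09, -0.11, -0.127, -0.142, -0.145]

```text
time_s: 18.65
tcp_pos: [0.494, -0.0508, 0.0072]
eef_rot: [-180.0, -0.3, -6.2]
contact_force: [2.8, -3.7, 7.3]
gripper_width: 0.0873
```

Run:
```python
from h import *
s=r.get_state();print(s["time_s"],s["tcp_pos"],s["eef_rot"],s["contact_force"])
p,d=capture("side");cv2.imwrite("pics/side10.png",p)
cv2.imwrite("pics/g11.png",cv2.resize(p[160:270,200:330],None,fx=6,fy=5.4,interpolation=cv2.INTER_CUBIC))
```

```text
18.65 [ 0.49400721 -0.05082036  0.00721247] [-179.96398183   -0.27884598   -6.16442642] [ 2.8139714  -3.70048649  7.29434999]
```

View pics/g11.png

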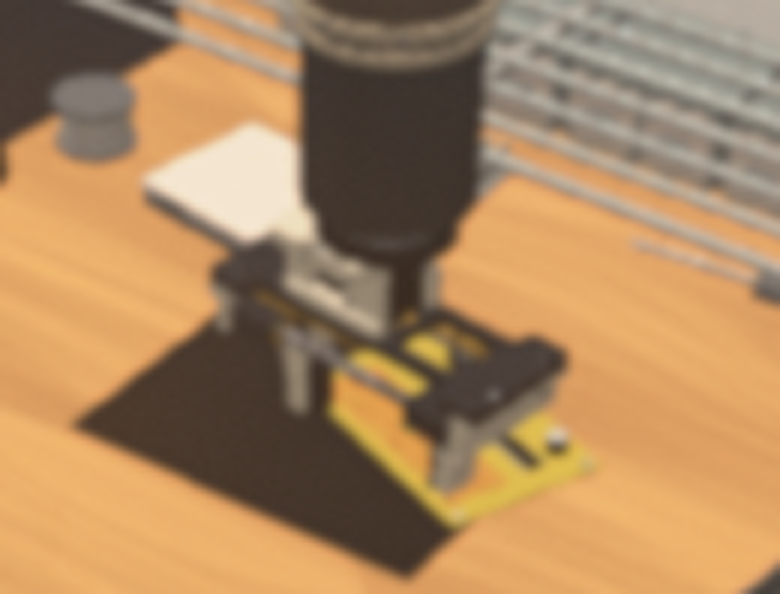

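Run:
```python
from fit import *
f=lambda u,v:(200+(u+.5)/6-.5,160+(v+.5)/5.4-.5)
fit({"NR":(None,f(452,527)),"FR":(None,f(595,464))},.05,.08,.006,[.52,-.06,0])
fit({"NL":(None,f(328,405)),"NR":(None,f(452,527)),"FR":(None,f(595,464))},.05,.08,.006,[.52,-.06,0])
for y in(-.06,-.054,.054,.06):
    ps=np.radians(-6.2);X=np.array([.494,-.0508,.0072])+y*np.array([np.sin(ps),-np.cos(ps),0]);q=proj("side",X);print(y,X,(q[0]+.5-200)*6,(q[1]+.5-160)*5.4)
```

```text
[ 0.5291 -0.0625] -17.70876359363904 [-0.2  0.2  0.2 -0.2]
[ 0.5317 -0.0664] -19.87114513165965 [-5.9 -5.   0.2  0.3  1.2  0.5]
-0.06 [0.5005 0.0088 0.0072] 304.1778196641381 397.34415354198586
-0.054 [0.4998 0.0029 0.0072] 311.8193120886343 401.7496898895268
0.054 [ 0.4882 -0.1045  0.0072] 455.64773005246457 484.6708377424956
0.06 [ 0.4875 -0.1104  0.0072] 464.00398933934025 489.48845738702926
```

Call:
servo_tool:
  grip: [-1, -1, -1, -1, -1]
  translation:
    - [0, 0, -0.006]
    - [0.004, 0, -0.01]
    - [0.0097, 0.001, -0.01]
    - [0.0097, 0.001, -0.01]
    - [0.0097, 0.001, -0.01]
  turn: [0, 0.08, 0.16, 0.2, 0.2]

```text
time_s: 19.12
tcp_pos: [0.5012, -0.0534, 0.0157]
eef_rot: [-180.0, -0.0, -17.9]
contact_force: [-0.3, -0.2, -0.7]
gripper_width: 0.0873
```

Run:
```python
from h import *
s=r.get_state();print(s["time_s"],s["tcp_pos"],s["eef_rot"],s["contact_force"])
p,d=capture("side");cv2.imwrite("pics/side11.png",p)
cv2.imwrite("pics/g12.png",cv2.resize(p[160:270,200:330],None,fx=6,fy=5.4,interpolation=cv2.INTER_CUBIC))
```

```text
19.1167 [ 0.50122815 -0.05342937  0.01574765] [-1.79989066e+02 -5.23351067e-06 -1.79379637e+01] [-0.28634265 -0.24760264 -0.67538446]
```

View pics/g12.png

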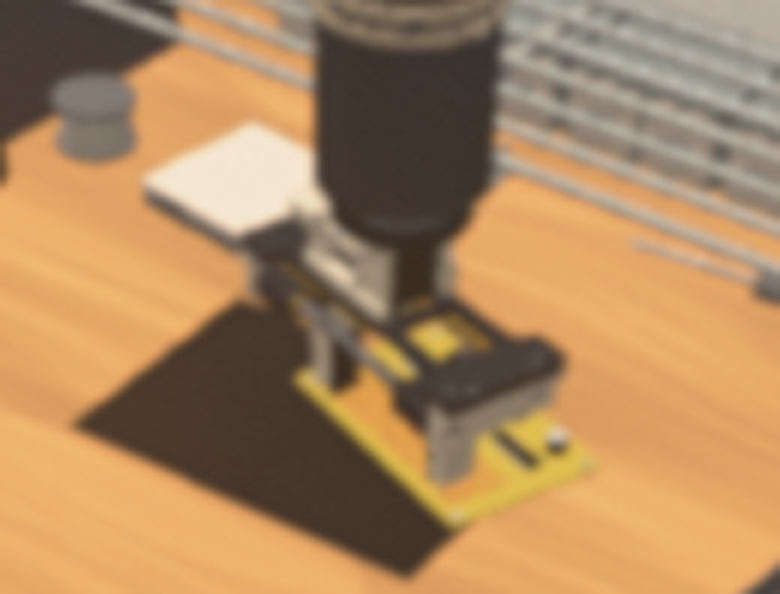

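Call:
servo_tool:
  grip: [-1, -1, -1, -1, -1]
  translation:
    - [0, 0, 0.005]
    - [0, 0, 0.009]
    - [0, 0, 0.01]
    - [0, 0, 0.0112]
    - [0, 0, 0.0112]
  turn: [0, 0, 0, 0, 0]

```text
time_s: 19.58
tcp_pos: [0.5012, -0.0534, 0.0068]
eef_rot: [180.0, -0.0, -17.7]
contact_force: [-12.0, 2.9, 41.4]
gripper_width: 0.0876
```

Call:
servo_tool:
  grip: [-1, -1, -1, -1, -1, -1, -1, -1, -1, -1]
  translation:
    - [-0.001, -0.0005, 0.0005]
    - [-0.003, -0.0015, 0.0008]
    - [-0.006, -0.003, 0.0008]
    - [-0.009, -0.0045, 0.0008]
    - [-0.012, -0.006, 0.0008]
    - [-0.015, -0.0075, 0.0008]
    - [-0.018, -0.009, 0.0008]
    - [-0.021, -0.0105, 0.0008]
    - [-0.024, -0.012, 0.0008]
    - [-0.027, -0.0135, 0.0008]
  turn: [-0.007, -0.02, -0.037, -0.055, -0.072, -0.09, -0.11, -0.13, -0.15, -0.17]

```text
time_s: 20.42
tcp_pos: [0.4856, -0.032, 0.0069]
eef_rot: [-179.9, -0.6, -7.7]
contact_force: [7.5, -11.0, 27.3]
gripper_width: 0.088
```

Run:
```python
from h import *
s=r.get_state();print(s["time_s"],s["tcp_pos"],s["eef_rot"],s["contact_force"],s["moment"])
p,d=capture("side");cv2.imwrite("pics/side12.png",p)
cv2.imwrite("pics/g13.png",cv2.resize(p[160:270,200:330],None,fx=6,fy=5.4,interpolation=cv2.INTER_CUBIC))
```

```text
20.4167 [ 0.48563249 -0.03196047  0.00685863] [-179.91409179   -0.59432484   -7.72171747] [  7.5166146  -11.01341551  27.30798736] [-4.71923324 -2.55365039  0.07968228]
```

View pics/g13.png

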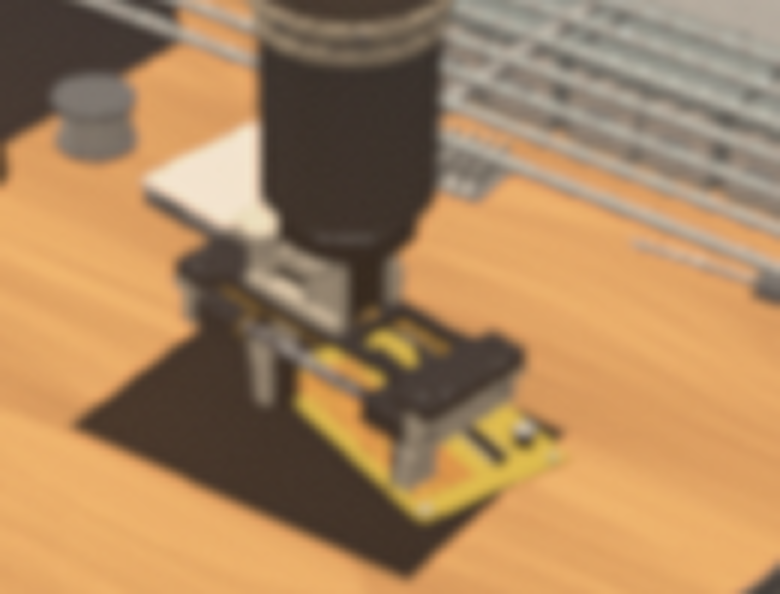

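Run:
```python
from fit import *
f=lambda u,v:(200+(u+.5)/6-.5,160+(v+.5)/5.4-.5)
fit({"NR":(None,f(425,523)),"FR":(None,f(565,455))},.05,.08,.006,[.52,-.06,0])
```

```text
[ 0.5211 -0.0463] -15.264322235087176 [-0.1  0.1  0.1 -0.1]
```

Call:
servo_tool:
  grip: [-1, -1, -1, -1, -1, -1, -1, -1]
  translation:
    - [0, 0, -0.008]
    - [0, 0, -0.018]
    - [0.003, -0.02, -0.018]
    - [0.006, -0.045, -0.018]
    - [0.009, -0.07, -0.018]
    - [0.0126, -0.095, -0.018]
    - [0.0126, -0.104, -0.018]
    - [0.0126, -0.104, -0.018]
  turn: [0, 0, -0.05, -0.1, -0.143, -0.143, -0.143, -0.143]

```text
time_s: 21.13
tcp_pos: [0.5069, 0.0706, 0.021]
eef_rot: [180.0, 0.0, 0.3]
contact_force: [0.0, 0.9, -0.2]
gripper_width: 0.0878
```

Run:
```python
from h import *
s=r.get_state();print(s["time_s"],s["tcp_pos"],s["eef_rot"],s["contact_force"],s["moment"])
p,d=capture("side");cv2.imwrite("pics/side13.png",p)
cv2.imwrite("pics/g14.png",cv2.resize(p[160:270,200:330],None,fx=6,fy=5.4,interpolation=cv2.INTER_CUBIC))
```

```text
21.1333 [0.50689095 0.07063217 0.02100403] [1.79991289e+02 1.54784681e-02 2.84980726e-01] [ 0.02025183  0.88263742 -0.20810747] [-0.09789741 -0.01065594 -0.00316838]
```

View pics/g14.png

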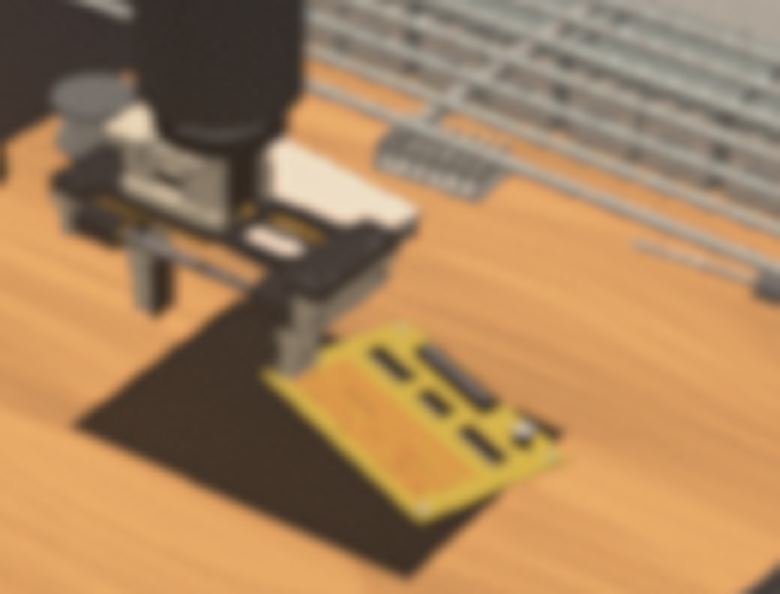

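Run:
```python
from fit import *
f=lambda u,v:(200+(u+.5)/6-.5,160+(v+.5)/5.4-.5)
q=fit({"NL":(None,f(262,377)),"NR":(None,f(422,524)),"FL":(None,f(404,323)),"FR":(None,f(567,456))},.05,.08,.006,[.52,-.06,0])
c,s=np.cos(q[2]),np.sin(q[2]);print(np.array([[c,s],[-s,c]])@(np.array([.5069,.0706-.054])-q[:2]))
```

```text
[ 0.5241 -0.0497] -18.851066634717473 [-0.3 -0.3  0.  -0.1 -0.3 -0.3  0.6  0.8]
[-0.0377  0.0572]
```

Call:
servo_tool:
  grip: [-1, -1, -1, -1, -1, -1, -1]
  translation:
    - [0.004, 0, 0.004]
    - [0.0075, 0, 0.008]
    - [0.0075, 0, 0.011]
    - [0.0075, 0, 0.013]
    - [0.0075, 0, 0.0142]
    - [0.0075, 0, 0.0148]
    - [0.0075, 0, 0.0148]
  turn: [0, 0, 0, 0, 0, 0, 0]

```text
time_s: 21.77
tcp_pos: [0.5138, 0.0681, 0.0071]
eef_rot: [180.0, 0.0, 0.1]
contact_force: [-2.0, -2.0, 9.3]
gripper_width: 0.0878
```

Call:
servo_tool:
  grip: [-1, -1, -1, -1, -1, -1, -1, -1, -1, -1]
  translation:
    - [0, 0, 0.0006]
    - [-0.002, 0, 0.0008]
    - [-0.006, -0.001, 0.0008]
    - [-0.01, -0.003, 0.0008]
    - [-0.014, -0.005, 0.0008]
    - [-0.018, -0.007, 0.0008]
    - [-0.022, -0.009, 0.0008]
    - [-0.026, -0.011, 0.0008]
    - [-0.03, -0.013, 0.0008]
    - [-0.032, -0.014, 0.0008]
  turn: [0, 0, -0.02, -0.04, -0.06, -0.08, -0.1, -0.12, -0.14, -0.15]

```text
time_s: 22.6
tcp_pos: [0.4835, 0.0829, 0.0071]
eef_rot: [180.0, -0.2, 8.8]
contact_force: [2.1, -2.6, 9.4]
gripper_width: 0.0876
```

Run:
```python
from h import *
s=r.get_state();print(s["time_s"],s["tcp_pos"],s["eef_rot"],s["contact_force"],s["moment"])
p,d=capture("side");cv2.imwrite("pics/side14.png",p)
cv2.imwrite("pics/g15.png",cv2.resize(p[160:270,200:330],None,fx=6,fy=5.4,interpolation=cv2.INTER_CUBIC))
```

```text
22.6 [0.48354038 0.08291683 0.00710478] [ 1.79998678e+02 -1.77429171e-01  8.84467801e+00] [ 2.08405499 -2.63224941  9.38078108] [-1.84250864 -1.10968963  0.05401868]
```

View pics/g15.png

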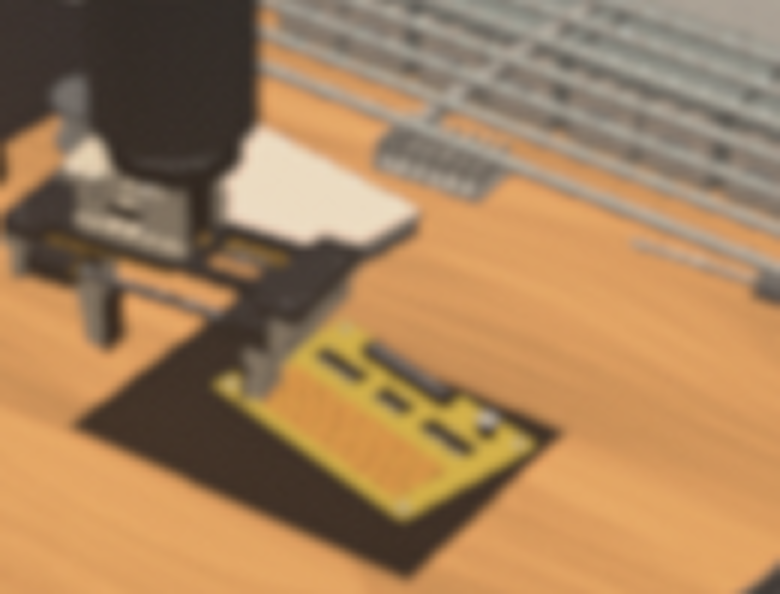

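Run:
```python
from fit import *
f=lambda u,v:(200+(u+.5)/6-.5,160+(v+.5)/5.4-.5)
q=fit({"NL":(None,f(212,383)),"NR":(None,f(402,523)),"FL":(None,f(346,323)),"FR":(None,f(540,443))},.05,.08,.006,[.52,-.06,0])
```

```text
[ 0.5118 -0.0316] -11.595858805618194 [ 0.4  0.4  0.2 -0.5 -0.1 -0.4 -0.5  0.6]
```

Call:
servo_tool:
  grip: [-1, -1, -1, -1, -1, -1, -1, -1, -1, -1]
  translation:
    - [-0.001, -0.001, 0.0002]
    - [-0.004, -0.003, 0.0003]
    - [-0.008, -0.005, 0.0003]
    - [-0.012, -0.007, 0.0003]
    - [-0.016, -0.01, 0.0003]
    - [-0.02, -0.013, 0.0003]
    - [-0.025, -0.016, 0.0003]
    - [-0.03, -0.019, 0.0003]
    - [-0.036, -0.022, 0.0003]
    - [-0.036, -0.022, 0.0003]
  turn: [0, 0, 0, 0, 0, 0, 0, 0, 0, 0]

```text
time_s: 23.48
tcp_pos: [0.4449, 0.1002, 0.0071]
eef_rot: [-179.9, -0.3, 8.8]
contact_force: [0.6, 2.1, 13.0]
gripper_width: 0.0881
```

Run:
```python
from h import *
s=r.get_state();print(s["time_s"],s["tcp_pos"],s["eef_rot"],s["contact_force"],s["moment"])
p,d=capture("side");cv2.imwrite("pics/side15.png",p)
cv2.imwrite("pics/g16.png",cv2.resize(p[160:270,200:330],None,fx=6,fy=5.4,interpolation=cv2.INTER_CUBIC))
```

```text
23.4833 [0.44487153 0.10022356 0.00708038] [-179.92653952   -0.25550173    8.81304671] [ 0.62939934  2.07105174 12.97995289] [0.05538547 0.12917807 0.0450426 ]
```

View pics/g16.png

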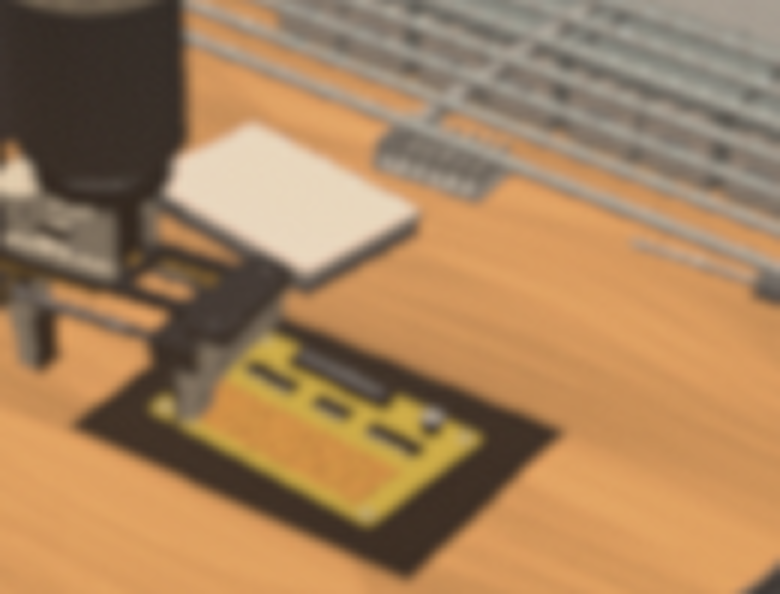

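The board now lies well inside the mat, with black margin on every side. I lift straight up and move clear, then check.

Call:
servo_tool:
  grip: [-1, -1, -1, -1, -1, -1, -1, -1, -1, -1]
  translation:
    - [0, 0, -0.01]
    - [0, 0, -0.03]
    - [0, 0, -0.06]
    - [0, 0, -0.09]
    - [0, 0, -0.12]
    - [0, 0, -0.15]
    - [0, 0, -0.18]
    - [0, 0, -0.21]
    - [0, 0, -0.24]
    - [0, 0, -0.24]
  turn: [0, 0, 0, 0, 0, 0, 0, 0, 0, 0]

```text
time_s: 24.37
tcp_pos: [0.4458, 0.0999, 0.2515]
eef_rot: [-179.9, -0.5, 8.7]
contact_force: [1.5, 0.4, 0.9]
gripper_width: 0.0874
```

Call:
servo_tool:
  grip: [-1, -1, -1, -1, -1, -1, -1, -1, -1, -1]
  translation:
    - [0, -0.03, 0]
    - [0, -0.065, 0]
    - [0, -0.1, 0]
    - [0, -0.135, 0]
    - [0, -0.17, 0]
    - [0, -0.205, 0]
    - [0, -0.24, 0]
    - [0, -0.27, 0]
    - [0, -0.29, 0]
    - [0, -0.29, 0]
  turn: [0, 0, 0, 0, 0, 0, 0, 0, 0, 0]

```text
time_s: 25.2
tcp_pos: [0.3987, 0.3887, 0.2445]
eef_rot: [180.0, 0.0, 8.8]
contact_force: [0.3, 0.0, 0.9]
gripper_width: 0.0876
```

Run:
```python
from h import *
s=r.get_state();print(s["time_s"],s["tcp_pos"],s["contact_force"],np.abs(s["qd"]).max())
for n in("side","top"):
    p,d=capture(n);cv2.imwrite(f"pics/{n}16.png",p);np.save(f"pics/{n}16.npy",d)
    a=p[160:270,200:330] if n=="side" else p[100:235,130:390]
    cv2.imwrite(f"pics/{n}16c.png",cv2.resize(a,None,fx=6 if n=="side" else 3,fy=5.4 if n=="side" else 3,interpolation=cv2.INTER_CUBIC))
```

```text
25.2 [0.39874812 0.38869549 0.2445084 ] [0.26180659 0.0180155  0.94306458] 2.432688582278237
```

View pics/side16c.png

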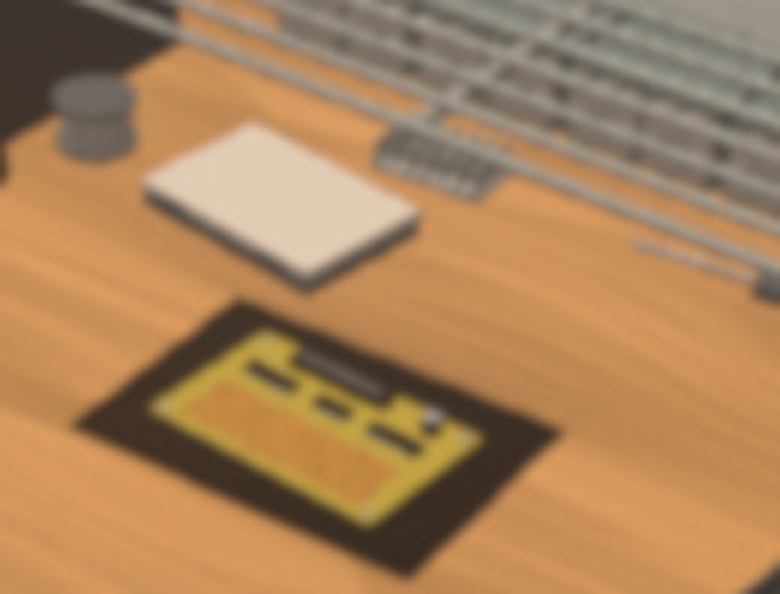

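View pics/top16c.png

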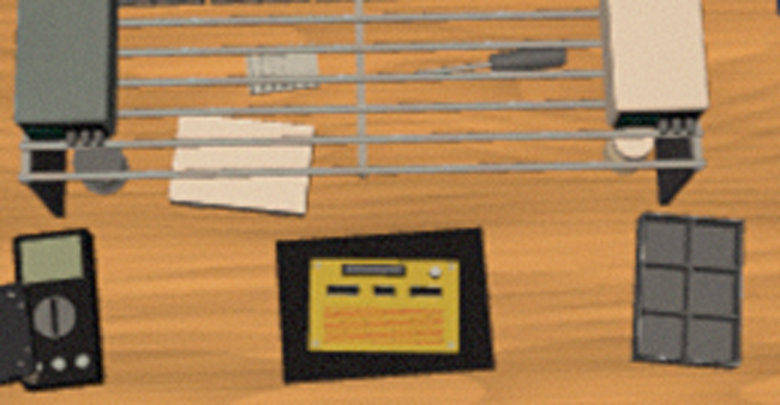

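Call:
servo_tool:
  grip: [-1, -1, -1, -1, -1, -1]
  translation:
    - [0, 0, 0]
    - [0, 0, 0]
    - [0, 0, 0]
    - [0, 0, 0]
    - [0, 0, 0]
    - [0, 0, 0]
  turn: [0, 0, 0, 0, 0, 0]

```text
time_s: 25.8
tcp_pos: [0.3994, 0.3855, 0.2458]
eef_rot: [-180.0, -0.0, 8.7]
contact_force: [-0.4, 1.0, -0.5]
gripper_width: 0.088
```

Run:
```python
from fit import *
f=lambda u,v:(200+(u+.5)/6-.5,160+(v+.5)/5.4-.5)
b=fit({"NL":(T(309,352),f(150,408)),"NR":(T(458,353),f(370,529)),"FL":(T(309,258),f(265,331)),"FR":(T(459,260),f(485,437))},.05,.08,.006,[.49,0,0])
m=fit({"FL":(T(277,241),f(240,300)),"NL":(T(285,383),f(75,426)),"NR":(T(494,369),f(407,577)),"FR":(T(482,229),f(561,434))},.08,.115,.001,[.49,0,0])
R=lambda a:np.array([[np.cos(a),-np.sin(a)],[np.sin(a),np.cos(a)]])
for l in((-.05,.08),(-.05,-.08),(.05,.08),(.05,-.08)): print(R(m[2]).T@(b[:2]+R(b[2])@np.array(l)-m[:2]))
from plant import order
a=cv2.imread("pics/top0.png").astype(int);c=cv2.imread("pics/top16.png").astype(int)
print("diff case/tray/right:",[np.abs(a[y0:y1,x0:x1]-c[y0:y1,x0:x1]).mean().round(1) for x0,x1,y0,y1 in((185,237,136,173),(338,380,168,225),(150,180,145,165),(205,325,115,130),(138,165,178,205))])
print(order.close_job())
```

```text
[ 0.4864 -0.0082] -2.365920087887782 [ 0.8 -0.7 -0.5 -0.3  0.6 -0.5 -0.4 -1.1  1.4  0.4 -0.4 -0.3  0.1  0.3
 -0.8 -0.1]
[ 0.488  -0.0087] 2.0187851936853627 [-0.  -0.4 -0.6 -1.2 -0.1  0.4 -1.6 -0.6  1.2  0.4 -0.3  0.5  1.  -0.8
  0.5 -0.8]
[-0.0454  0.0841]
[-0.0576 -0.0755]
[0.0544 0.0764]
[ 0.0421 -0.0831]
diff case/tray/right: [np.float64(2.4), np.float64(2.9), np.float64(2.8), np.float64(2.7), np.float64(3.7)]
the job is handed in; nothing more can be done
None
```

The board now lies flat on the mat, and I handed the job in at about 26 s of robot time. I pressed on its near strip and drew it out from under the shelf. Then I pulled its left end with one finger to square it up, lifted off and moved the arm clear.

**Final position:** measured from both cameras, every corner is at least 22 mm inside the mat in x and 30 mm in y. The board is turned about 4° relative to the mat.

**Everything else:** the case, meter, tray, spool, heat sink and screwdriver look unmoved in before/after pictures; the jar I judged only by eye. The gripper ended at 0.24 m height, touching nothing.

What went less well:
- **First press slipped:** it caught only the board's edge and the board did not move.
- **Press criterion:** the board had moved about 15–16 mm when I pressed again with about 13 N. By my estimate the grasp point was then about 76 mm nearer the robot than the board's centre, so within the limits.
- **Two-finger drags:** two of them slipped and left the board skewed by about 19°, which the single-finger pull corrected.
- **High press force:** one fingertip press reached 41 N for a moment, harder than I intended. It was the fingers on the board, not the gripper's body.
- **Shelf:** no force reading suggested a knock. I estimated only about 1–2 mm between the wrist ring and the front rod during the first pulls, and could not confirm that gap in the pictures.

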